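Pack hat-shaped flanges alternately in a tray and close the follower

ROBOT

A 6-joint arm with a two-finger parallel gripper is mounted at the origin on a cart in front of the work surface, level with it; the furniture and walls round the work are solid. World frame = base frame: x ahead of the robot, y to its left, z up, the work surface at z = 0. Lengths are in m, angles in rad, forces in N, time in s.
With the tool pointing down it reaches from about 0.425 to 0.95 m from the base axis. Payload 3.5 kg.
Tool frame: the origin (TCP) lies on the centre line of the jaws, within the pads' length; the fingertips stand 25 mm ahead of it and the grasp point (between the pads) lies 6 mm ahead of it (ctrl.finger_overhang is the distance from the TCP to the fingertips, in m); z points along the fingers, y is the line along which they close (so a half turn about z gives the same grasp; the last joint's range is limited). The gripper opens to 85 mm and grips with 20 to 120 N. Pads are 22 mm wide; open, the fingers measure 114 mm over their backs; the gripper's body (76 mm by 85 mm) begins 54 mm behind the grasp point. The pads swing forward as they close: fully open they stand 13 mm farther back than shut.
Start: joints at [1.079, 0.286, 1.577, -0, 1.279, -0.15], TCP at [0.226, 0.636, 0.256] pointing down, gripper open.
Joint ranges: [-2.77, 2.77], [-0.9, 2.22], [0.21, 2.48], [-1.53, 4.67], [0.24, 2.81], [-2.84, 2.84]. Speed limits (rad/s): [2.79, 2.79, 3.14, 3.14, 3.14, 3.14].

INTERFACE

Orientations are given as a unit quaternion [x, y, z, w].
In Python, from plant import get_state, imaging, job, ctrl gives the robot as it stands.
- The arm moves only by the tool jog_arm, never from a script. Its argument "increments" is a list of rows, each an object of numbers: "dx", "dy", "dz": the shift along the world's x, y, z each as a share of 12 cm, from -1 to 1; "ax", "ay", "az": the turn, a rotation vector about the world's x, y, z each as a share of pi/2 rad, from -1 to 1; "gripper": the gripper command: -1 is shut, 1 is fully open, values between are in proportion. A call has 1 to 10 rows; each row is the pose to reach, as a shift and turn from the pose commanded when the call began; what a row does not reach only later rows make up. A row lasts 1/10 s, in which the tool goes at most 50 mm and 8.59 degrees, less where a joint would pass 70% of its speed; a pose out of reach is approached as far as the arm can. A call with a number of a shift or a turn outside -1 to 1 is refused whole. A call with a gripper value outside its range is refused whole. The fingers move at their own pace and stop on an object; "force" is the grip in N (left out, the last holds). Time passes only in rows, so rows that repeat a pose let the fingers close. It gives the time, the measured TCP pose, the force, the opening and the grip force at its end, in the units of the state.
- get_state(): the state, without advancing time (a new reading comes with each control period).
- imaging.read_camera(name): name is "scene" or "top" or "wrist"; returns a dict with "frame" (400x640x3 uint8, blue, green, red), "depth" (400x640 float32, m along the optical axis (not along the pixel's ray), 0 where there is no reading), "camera_matrix" (3x3 intrinsics, pixels), "extrinsics" (4x4, takes a point from camera to world coordinates); the wrist camera has in their place "mount" (4x4, takes a point from camera to tool coordinates, whose origin is the TCP and whose axes are the flange's). Camera axes: x right, y up, looking along -z (the intrinsics and any distortion apply to the point x, -y, -z); pixel columns grow to the right and rows downward; lengths in m; the calibration is good to about 2 mm. A picture is of the moment at which its call begins: read the wrist's pose just before it.
- job.sign_off(): hands the job in; it is judged then, once.
The state is a dict: "time": time; "qpos": joint angles; "dq": joint speeds; "joint_efforts": joint torques, N m; "eef_pos": TCP position; "tcp_rot": TCP orientation; "contact_force": force on the tool from outside, world axes, zero at the start; "wrist_torque": the same for the moment, N m; "opening": opening from 0.0 (shut) to 1.0 (fully open); "finger_force": force on a finger pad.
Only numpy, scipy, OpenCV 4.12 (cv2) and the standard library are available. Lean on these libraries where they do the work, as an engineer would, in place of code of your own. Each camera call takes 0.05 s, during which the arm holds its last target. There are 200 camera calls.

TASK

Finish packing the brass hat-shaped flanges in the wooden tray: add the two that stand on the bench so that the row of five carries on alternately crown up and crown down, each standing flat on the tray floor and kept the way up it stands now. Then slide the steel follower up against the row so that all five are packed tight, let go, and leave the tin, the weight and the pliers where they are.

Things in the scene. Friction and masses are not known exactly. Their poses are not given: they have to be found in the camera images.
- tray: Wooden packing tray fixed to the bench. Origin: centre of the underside of its floor; z up, y along the row towards the end stop, x across. Floor 8 mm thick, from y = -158 to +124 mm; channel 52 mm wide between rails 9 mm thick whose tops are 19 mm over the bench. The flanges stand in one row in the channel, on x = 0.
- tray_stop (a point): Foot of the fixed end stop's inner face, on the tray's floor (tray y = +110 mm); axes as the tray's. Neighbours standing opposite ways up pack 37 mm apart (one brim above the other); the same way up they would need 48 mm. Five packed alternately reach 196 mm from here.
- follower (a joint): Sliding steel follower at the tray's open end, in m: 0 is fully out, pushing face at tray y = -110 mm; the value grows as it slides to tray +y, limit 0.032; it meets a tight alternating row of five at 0.024. Stays where left; about 2 N moves it, up to 12 N with the row. Its 13 mm high block pushes on the brim of a crown-up flange.
- follower_grip (a point): Grip point on the follower's upright steel plate, 22 mm behind the pushing face and 50 mm over the bench. The plate is 30 mm wide (tray x), 10 mm thick (tray y) and reaches 60 mm over the bench. Axes as the tray's.
- flange_up_mid (a point): Loose brass flange standing on the bench brim down, crown up; 48 mm across the brim, 9 mm thick brim, 26 mm crown, 42 mm high overall, 0.2 kg. Point at half height on its axis (21 mm over its foot), z up. Brim from 0 to 9 mm, crown from 9 to 42 mm over its foot.
- flange_down_mid (a point): Loose brass flange of the same kind standing on the bench upside down, crown down and brim on top; 48 mm across the brim, 9 mm thick brim, 26 mm crown, 42 mm high overall, 0.2 kg. Point at half height on its axis (21 mm over its foot), z up as it stands. Crown from 0 to 33 mm, brim from 33 to 42 mm over its foot.
- row_first_mid (a point): Brass flange of the same kind already in the tray, loose, nearest the end stop; stands crown up. Point at half height on its axis, 29 mm over the bench, z up.
- row_second_mid (a point): Brass flange of the same kind already in the tray, loose, next to it; stands crown down. Point at half height on its axis, 29 mm over the bench, z up.
- row_third_mid (a point): Brass flange of the same kind already in the tray, loose, third, nearest the empty part of the tray; stands crown up. Point at half height on its axis, 29 mm over the bench, z up.
- tin: Bystander: round brown tin, 74 mm across, 48 mm high; origin at the centre of its underside.
- weight: Bystander: small brass weight, 32 mm across, 30 mm high; origin at the centre of its underside.
- pliers: Bystander: flat pliers lying on the bench behind the tray, 35 x 129 x 11 mm; origin at the centre of the underside.
Things that resemble listed ones, but are neither listed nor needed, are in the scene too. What is shaped like the part that bears flange_down_mid but blue or green is not meant.

How it is judged:
On the way:
1. both flanges stand flat in the tray, the crown-down one next to the row of three and the crown-up one last (z of flange_up_mid in the frame of tray between 0.026 and 0.032 m and x of flange_up_mid in the frame of tray between -0.007 and 0.007 m and angle between each of flange_up_mid, flange_down_mid's own z axis and vertical below 0.09 rad and z of flange_down_mid in the frame of tray between 0.026 and 0.032 m and x of flange_down_mid in the frame of tray between -0.007 and 0.007 m and horizontal distance between flange_down_mid and row_third_mid below 0.06 m and horizontal distance between flange_up_mid and row_third_mid above 0.06 m), for 0.2 s.
At the end, for the whole second after the job is handed in: Follower slid in at least 20 mm (4 mm of play at most). The five flanges stand up, down, up, down, up from the end stop, the way up they began, each within 10 mm along and 7 mm across of its packed place, flat on the tray floor (height within 3 mm, tilt under 5 degrees) (value of joint follower above 0.02 m and z of row_first_mid in the frame of tray between 0.026 and 0.032 m and x of row_first_mid in the frame of tray between -0.007 and 0.007 m and angle between each of row_first_mid, row_second_mid, row_third_mid, flange_down_mid, flange_up_mid's own z axis and vertical below 0.09 rad and y of row_first_mid in the frame of tray between 0.076 and 0.096 m and z of row_second_mid in the frame of tray between 0.026 and 0.032 m and x of row_second_mid in the frame of tray between -0.007 and 0.007 m and y of row_second_mid in the frame of tray between 0.039 and 0.059 m and z of row_third_mid in the frame of tray between 0.026 and 0.032 m and x of row_third_mid in the frame of tray between -0.007 and 0.007 m and y of row_third_mid in the frame of tray between 0.002 and 0.022 m and z of flange_down_mid in the frame of tray between 0.026 and 0.032 m and x of flange_down_mid in the frame of tray between -0.007 and 0.007 m and y of flange_down_mid in the frame of tray between -0.035 and -0.015 m and z of flange_up_mid in the frame of tray between 0.026 and 0.032 m and x of flange_up_mid in the frame of tray between -0.007 and 0.007 m and y of flange_up_mid in the frame of tray between -0.072 and -0.052 m); the robot touches nothing.
It fails at once if the tin, the weight or the pliers is pushed more than 30 mm away (distance of any of tin, weight, pliers from where it was at the start of the episode above 0.03 m).
It also fails if it takes over 64 s, if anything falls off the work surface, if the arm or the gripper's body presses on something with over 40 N, if the wrist force passes 120 N, or if a joint passes its speed limit or range.

## Working session

There is one attempt and no reset: what is moved stays moved. The work goes in short steps, Python scripts to look and compute and a tool call to move; the robot and the scene stay as the last step left them, time stands still between calls to the robot, and variables do not carry over. Pictures are saved under pics/ and viewed, at most 10 in all, crops included, and the job is handed in when it is done.

Besides the shell and the picture viewer there is one more tool, called after ">>>" as name(argument=value, ...), one argument or row to a line, values as JSON. jog_arm: Moves the arm, as the interface text tells. Shift numbers are shares of 12 cm and turn numbers shares of pi/2 rad, none past 1 either way. Its arguments: {"type":"object","properties":{"increments":{"type":"array"},"force":{"type":"number"}},"required":["increments"]}

```bash
mkdir -p pics; cat > h.py <<'E'
import numpy as np,cv2
from plant import get_state,imaging,job,ctrl
from scipy.spatial.transform import Rotation as R
def cam(n):
    s=get_state(); c=imaging.read_camera(n)
    if n=="wrist":
        T=np.eye(4);T[:3,:3]=R.from_quat(s["tcp_rot"]).as_matrix();T[:3,3]=s["eef_pos"];c["E"]=T@c["mount"]
    else: c["E"]=c["extrinsics"]
    return c
def cloud(c):
    d=c["depth"];K=c["camera_matrix"];v,u=np.mgrid[:d.shape[0],:d.shape[1]]
    P=np.stack([(u-K[0,2])/K[0,0]*d,-(v-K[1,2])/K[1,1]*d,-d],-1)
    W=P@c["E"][:3,:3].T+c["E"][:3,3]; W[d<=0]=np.nan
    return W
E
python3 - <<'E'
from h import *
import pickle
print(get_state())
for n in("top","scene"):
    c=cam(n);print([k for k in c]);pickle.dump(c,open(n+".pkl","wb"));cv2.imwrite(f"pics/{n}.png",c["frame"])
E
```

```text
{'time': 0.0, 'qpos': array([ 1.07903249e+00,  2.87183435e-01,  1.57816456e+00, -3.15480651e-05,
        1.27855213e+00, -1.50033623e-01]), 'dq': array([ 0.00056783, -0.00129755,  0.00079852,  0.00037011, -0.00030917,
        0.00101581]), 'joint_efforts': array([ 2.94270721e-04, -4.05983591e+01, -2.92626768e+01, -1.32032219e-04,
        5.79559404e-03, -6.13659651e-06]), 'eef_pos': array([0.22592559, 0.63544841, 0.25494197]), 'tcp_rot': array([ 1.70030311e-01,  9.85438157e-01, -1.09960251e-03, -3.49581481e-04]), 'contact_force': array([0.02012965, 0.29295023, 0.71922886]), 'wrist_torque': array([-0.03008999,  0.02981615, -0.03010649]), 'finger_force': 0.0, 'opening': 1.0010654133569497}
['frame', 'depth', 'camera_matrix', 'extrinsics', 'E']
['frame', 'depth', 'camera_matrix', 'extrinsics', 'E']
```

View pics/top.png

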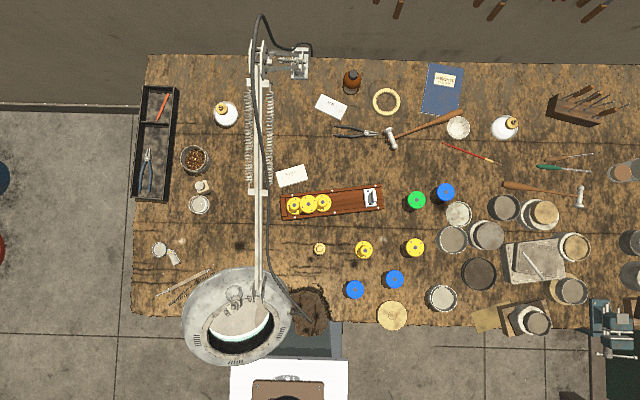

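View pics/scene.png

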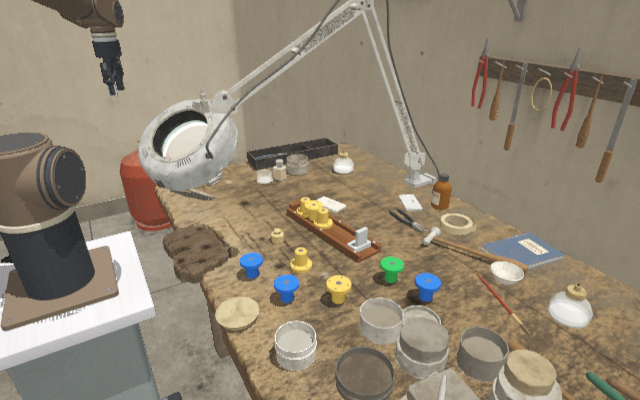

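The top view shows these candidates:
- **Crown-up flange:** yellow, at (364,250).
- **Crown-down flange:** yellow, at (415,247).
- **Brass weight, similar colour:** (319,249).
- **Decoys, not meant:** blue at (355,290), (395,279) and (446,193), and green at (416,200).
- **Row in the tray:** (293,205), (308,204) and (323,203), with the follower at (370,197).

I choose the two yellow ones at (364,250) and (415,247). Next I measure them and check a close crop.

```bash
python3 - <<'E'
from h import *
import pickle
c=pickle.load(open("top.pkl","rb"));W=cloud(c);f=c["frame"]
print(c["camera_matrix"],c["E"].round(3))
hsv=cv2.cvtColor(f,cv2.COLOR_BGR2HSV)
m=cv2.inRange(hsv,(20,130,90),(35,255,255))
n,l,st,ce=cv2.connectedComponentsWithStats(m)
for i in range(1,n):
    if st[i,4]>25:
        p=W[l==i];z=p[:,2];print("yel",ce[i].round(),st[i,4],"z",np.nanpercentile(z,[5,50,95]).round(4), "mid",((np.nanmin(p,0)+np.nanmax(p,0))/2).round(4),"ext",(np.nanmax(p,0)-np.nanmin(p,0)).round(3))
# objects above the bench: heights near
for n_,(u,v) in dict(row1=(293,205),row2=(308,204),row3=(323,203),up=(364,250),down=(415,247),wt=(319,249),fol=(370,197),tl=(282,212),tr=(382,205),br=(381,186),bl=(280,199),beige=(392,316),brown=(307,312),lampring=(195,320),lamp2=(275,330),lamparm=(258,200),green=(416,200),blue=(446,193),bl2=(395,279),bl3=(355,290)).items(): print(n_,W[v,u].round(4))
a=f[170:340,270:470];cv2.imwrite("pics/c1.png",cv2.resize(a,None,fx=4,fy=4,interpolation=cv2.INTER_CUBIC)[:600])
E
```

```text
[[364.94631786   0.         320.35943762]
 [  0.         364.94631786 198.6904991 ]
 [  0.           0.           1.        ]] [[ 0.027  0.997 -0.077  0.508]
 [-1.     0.026 -0.009 -0.082]
 [-0.007  0.078  0.997  1.018]
 [ 0.     0.     0.     1.   ]]
yel [308. 204.] 571 z [0.0141 0.0476 0.0516] mid [ 0.5703 -0.0393  0.0289] ext [0.057 0.121 0.049]
yel [415. 247.] 233 z [0.0381 0.0411 0.0438] mid [ 0.463  -0.3265  0.0398] ext [0.045 0.046 0.011]
yel [364. 249.] 200 z [0.0052 0.0089 0.042 ] mid [ 0.4493 -0.1949  0.0211] ext [0.047 0.047 0.047]
row1 [ 0.5643 -0.0009  0.0505]
row2 [ 0.568  -0.0407  0.0508]
row3 [ 0.5716 -0.0804  0.0518]
up [ 0.4504 -0.1921  0.0437]
down [ 0.4617 -0.3278  0.0395]
wt [ 0.4488 -0.0729  0.027 ]
fol [ 0.5932 -0.2082  0.0241]
tl [0.5456 0.0297 0.0327]
tr [ 0.5732 -0.2437  0.0087]
br [ 0.6249 -0.2388  0.0176]
bl [0.5809 0.0367 0.0299]
beige [ 0.2749 -0.2735  0.015 ]
brown [ 0.2767 -0.0446  0.0051]
lampring [0.3218 0.1612 0.2961]
lamp2 [0.287  0.0143 0.2228]
lamparm [0.5492 0.0252 0.4239]
green [ 0.5869 -0.3294  0.0406]
blue [ 0.6079 -0.4097  0.0401]
bl2 [ 0.3768 -0.2751  0.0424]
bl3 [ 0.3455 -0.1704  0.0432]
```

View pics/c1.png

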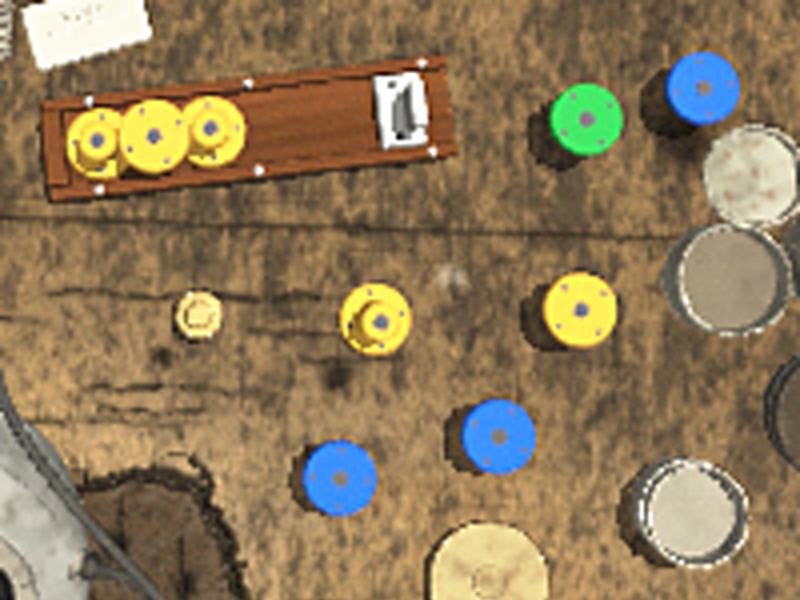

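```bash
python3 - <<'E'
from h import *
import pickle
Ws=[]
for n in("top","scene"):
    W=cloud(pickle.load(open(n+".pkl","rb"))).reshape(-1,3);Ws.append(W[np.isfinite(W).all(1)])
for n,W in zip(("top","scene"),Ws):
  print(n,"rows x, cols y: min/max z (cm) of points above .1")
  ys=np.arange(-.3,.75,.1)
  print("       ",*["%9.2f"%y for y in ys])
  for x in np.arange(0,1.1,.1):
    r=[]
    for y in ys:
        p=W[(abs(W[:,0]-x)<.05)&(abs(W[:,1]-y)<.05)&(W[:,2]>.07),2]
        r.append("%4d/%4d"%(p.min()*100,p.max()*100) if len(p)>2 else "    -    ")
    print("%6.2f "%x,*r)
E
python3 - <<'E'
import plant,inspect
print([x for x in dir(plant.ctrl) if x[0]!='_'])
E
```

```text
top rows x, cols y: min/max z (cm) of points above .1
            -0.30     -0.20     -0.10      0.00      0.10      0.20      0.30      0.40      0.50      0.60      0.70
  0.00      -         -         -         -         -         -         -         -         -         -         -    
  0.10      -         -         -         -         -         -         -         -         -         -         -    
  0.20      -         -         -       18/  21   18/  25   22/  26     -         -         -         -         -    
  0.30      -         -       24/  28   18/  29   18/  31   23/  30     -         -         -         -         -    
  0.40      -         -         -       18/  36   24/  34   26/  30     -         -         -         -         -    
  0.50      -         -         -       32/  42     -         -         -         -         -         -         -    
  0.60      -         -         -       38/  49     -         -         -         -         -         -         -    
  0.70      -         -         -       44/  55     -         -         -         -         -         
[... 1176 characters left out ...]
/  42     -         -         -         -         -         -         -    
  0.60      -         -         -       38/  49     -         -         -         -         -         -         -    
  0.70      -         -         -       43/  51     -         -         -         -         -         -         -    
  0.80      -         -         -       24/  51     -        7/   7     -         -         -         -         -    
  0.90      -        7/   9    7/   9    7/  34     -         -         -         -         -         -         -    
  1.00     7/  51    7/  51    7/  51    7/  50    7/  50    7/  50    7/  50    7/  50    7/  50    7/  50    7/  50
['Unreachable', 'finger_overhang']
```

The crop confirms the choice: the crown-up flange has its small crown on top, and the crown-down one shows a full brim disc. The lamp boom (up to 0.42 at x=0.5) lies between the arm and the work, so I cross above it at z≈0.5, close in.

>>> jog_arm(
  increments=[
    {"dx": 0, "dy": -0.3, "dz": 0.35},
    {"dx": 0, "dy": -0.6, "dz": 0.7},
    {"dx": 0.05, "dy": -0.9, "dz": 1},
    {"dx": 0.05, "dy": -0.95, "dz": 1},
  ],
  force=50,
)

```text
$.increments[0]: bad value
```

>>> jog_arm(
  increments=[
    {"dx": 0.2, "dy": -0.3, "dz": 0.35, "az": -0.03},
    {"dx": 0.4, "dy": -0.6, "dz": 0.7, "az": -0.06},
    {"dx": 0.6, "dy": -0.9, "dz": 1, "az": -0.1},
    {"dx": 0.6, "dy": -1, "dz": 1, "az": -0.1},
  ],
)

```text
$.increments[0]: bad value
```

>>> jog_arm(
  increments=[
    {"dx": 0.25, "dy": -0.3, "dz": 0.1, "az": -0.05},
    {"dx": 0.5, "dy": -0.6, "dz": 0.15, "az": -0.1},
    {"dx": 0.75, "dy": -0.9, "dz": 0.2, "az": -0.15},
    {"dx": 0.8, "dy": -1, "dz": 0.2, "az": -0.15},
  ],
)

```text
$.increments[0]: bad value
```

>>> jog_arm(
  increments=[
    {"dx": 0, "dy": -0.3, "dz": 0.35, "ax": 0, "ay": 0, "az": 0, "gripper": 1},
    {"dx": 0, "dy": -0.6, "dz": 0.7, "ax": 0, "ay": 0, "az": 0, "gripper": 1},
    {"dx": 0.05, "dy": -0.95, "dz": 1, "ax": 0, "ay": 0, "az": 0, "gripper": 1},
    {"dx": 0.05, "dy": -0.95, "dz": 1, "ax": 0, "ay": 0, "az": 0, "gripper": 1},
  ],
  force=50,
)

```text
time: 0.5
eef_pos: [0.2328, 0.5207, 0.3811]
tcp_rot: [0.171, 0.985, 0.003, 0.002]
contact_force: [0.3, 0.2, 0.7]
opening: 1.002
finger_force: 0.0
```

>>> jog_arm(
  increments=[
    {"dx": 0.2, "dy": -0.3, "dz": 0.35, "ax": 0, "ay": 0, "az": -0.03, "gripper": 1},
    {"dx": 0.4, "dy": -0.6, "dz": 0.7, "ax": 0, "ay": 0, "az": -0.06, "gripper": 1},
    {"dx": 0.6, "dy": -1, "dz": 1, "ax": 0, "ay": 0, "az": -0.1, "gripper": 1},
    {"dx": 0.6, "dy": -1, "dz": 1, "ax": 0, "ay": 0, "az": -0.1, "gripper": 1},
  ],
)

```text
time: 0.9
eef_pos: [0.305, 0.4006, 0.4978]
tcp_rot: [0.248, 0.969, 0.001, 0.001]
contact_force: [-0.1, -0.3, -0.3]
opening: 0.998
finger_force: 0.0
```

>>> jog_arm(
  increments=[
    {"dx": 0.25, "dy": -0.3, "dz": 0.1, "ax": 0, "ay": 0, "az": -0.05, "gripper": 1},
    {"dx": 0.5, "dy": -0.6, "dz": 0.15, "ax": 0, "ay": 0, "az": -0.1, "gripper": 1},
    {"dx": 0.8, "dy": -1, "dz": 0.2, "ax": 0, "ay": 0, "az": -0.15, "gripper": 1},
    {"dx": 0.8, "dy": -1, "dz": 0.2, "ax": 0, "ay": 0, "az": -0.15, "gripper": 1},
  ],
)

```text
time: 1.3
eef_pos: [0.4027, 0.279, 0.5193]
tcp_rot: [0.362, 0.932, -0.001, -0.0]
contact_force: [1.0, 0.5, 0.6]
opening: 1.0
finger_force: 0.0
```

>>> jog_arm(
  increments=[
    {"dx": 0.15, "dy": -0.35, "dz": 0, "ax": 0, "ay": 0, "az": -0.05, "gripper": 1},
    {"dx": 0.3, "dy": -0.7, "dz": 0, "ax": 0, "ay": 0, "az": -0.1, "gripper": 1},
    {"dx": 0.4, "dy": -1, "dz": 0, "ax": 0, "ay": 0, "az": -0.15, "gripper": 1},
    {"dx": 0.4, "dy": -1, "dz": 0, "ax": 0, "ay": 0, "az": -0.15, "gripper": 1},
  ],
)

```text
time: 1.7
eef_pos: [0.4495, 0.1593, 0.5185]
tcp_rot: [0.469, 0.883, -0.001, -0.001]
contact_force: [0.6, 0.1, -0.4]
opening: 0.997
finger_force: 0.0
```

>>> jog_arm(
  increments=[
    {"dx": 0, "dy": -0.35, "dz": 0, "ax": 0, "ay": 0, "az": -0.05, "gripper": 1},
    {"dx": 0, "dy": -0.7, "dz": 0, "ax": 0, "ay": 0, "az": -0.1, "gripper": 1},
    {"dx": 0, "dy": -1, "dz": 0, "ax": 0, "ay": 0, "az": -0.15, "gripper": 1},
    {"dx": 0, "dy": -1, "dz": 0, "ax": 0, "ay": 0, "az": -0.15, "gripper": 1},
  ],
)

```text
time: 2.1
eef_pos: [0.4484, 0.0401, 0.5192]
tcp_rot: [0.569, 0.823, -0.001, -0.001]
contact_force: [-0.2, 0.7, 0.0]
opening: 1.002
finger_force: 0.0
```

>>> jog_arm(
  increments=[
    {"dx": 0, "dy": -0.35, "dz": 0, "ax": 0, "ay": 0, "az": -0.05, "gripper": 1},
    {"dx": 0, "dy": -0.7, "dz": 0, "ax": 0, "ay": 0, "az": -0.1, "gripper": 1},
    {"dx": 0, "dy": -1, "dz": 0, "ax": 0, "ay": 0, "az": -0.15, "gripper": 1},
    {"dx": 0, "dy": -1, "dz": 0, "ax": 0, "ay": 0, "az": -0.15, "gripper": 1},
  ],
)

```text
time: 2.5
eef_pos: [0.4487, -0.0795, 0.5188]
tcp_rot: [0.661, 0.75, -0.0, -0.001]
contact_force: [0.9, 0.9, -0.3]
opening: 0.999
finger_force: 0.0
```

>>> jog_arm(
  increments=[
    {"dx": 0.1, "dy": -0.35, "dz": -0.2, "ax": 0, "ay": 0, "az": -0.024, "gripper": 1},
    {"dx": 0.2, "dy": -0.7, "dz": -0.5, "ax": 0, "ay": 0, "az": -0.024, "gripper": 1},
    {"dx": 0.4, "dy": -1, "dz": -1, "ax": 0, "ay": 0, "az": -0.024, "gripper": 1},
    {"dx": 0.4, "dy": -1, "dz": -1, "ax": 0, "ay": 0, "az": -0.024, "gripper": 1},
  ],
)

```text
time: 2.9
eef_pos: [0.497, -0.197, 0.396]
tcp_rot: [0.673, 0.74, 0.0, -0.003]
contact_force: [0.5, 0.2, -1.3]
opening: 1.002
finger_force: 0.0
```

```bash
python3 - <<'E'
from h import *
import pickle
c=cam("wrist");pickle.dump(c,open("w1.pkl","wb"));cv2.imwrite("pics/w1.png",c["frame"])
print(c["mount"].round(3),c["camera_matrix"])
E
```

```text
[[ 0.001  0.965  0.264  0.066]
 [ 1.    -0.001 -0.     0.   ]
 [-0.     0.264 -0.965 -0.118]
 [ 0.     0.     0.     1.   ]] [[316.98109534   0.         319.14226367]
 [  0.         316.98109534 202.1147473 ]
 [  0.           0.           1.        ]]
```

View pics/w1.png

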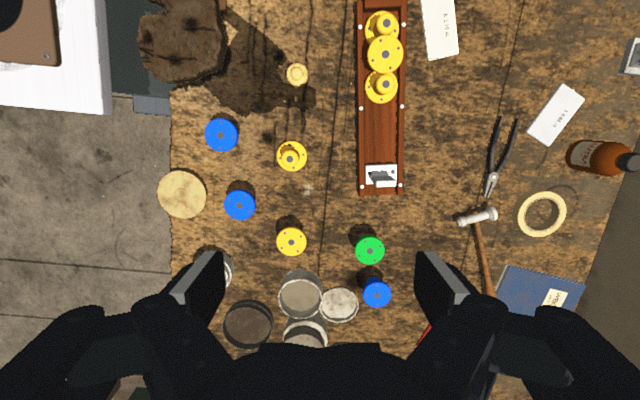

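```bash
cat >> h.py <<'E'
def yellow(c,W):
    hsv=cv2.cvtColor(c["frame"],cv2.COLOR_BGR2HSV)
    m=cv2.inRange(hsv,(20,130,70),(35,255,255));return m
def circ(p):
    (x,y),r=cv2.minEnclosingCircle(p[:,:2].astype(np.float32));return np.array([x,y,r,np.median(p[:,2])]).round(4)
E
python3 - <<'E'
from h import *
import pickle
c=pickle.load(open("w1.pkl","rb"));W=cloud(c);m=yellow(c,W)
n,l,st,ce=cv2.connectedComponentsWithStats(m)
for i in range(1,n):
    if st[i,4]>60:
        p=W[l==i];p=p[np.isfinite(p).all(1)];z=p[:,2];print(ce[i].round(),st[i,4])
        for a,b in((.003,.013),(.013,.022),(.034,.0455),(.046,.06)):
            q=p[(z>a)&(z<b)]
            if len(q)>20: print("  ",a,b,len(q),circ(q),q.mean(0).round(4))
# crowns in row
for u,v in((386,22),(385,54),(384,85),(289,160),(291,242)):
    P=W[v-16:v+17,u-16:u+17].reshape(-1,3);zt=np.nanmax(P[:,2]);q=P[(P[:,2]>np.nanpercentile(P[:,2],98)-.006)];print((u,v),"top",circ(q),q.mean(0).round(4))
# rails: brown, z ~.019
hsv=cv2.cvtColor(c["frame"],cv2.COLOR_BGR2HSV)
w=cv2.inRange(hsv,(0,120,40),(12,255,255)).astype(bool)
x,y,z=W[...,0],W[...,1],W[...,2]
box=(x>.5)&(x<.7)&(y<.1)&(y>-.3)
s=box&w&(z>.004)&(z<.03)
pts=np.c_[x[s],y[s]].astype(np.float32);print("tray",s.sum(),cv2.minAreaRect(pts))
for yy in np.arange(-.25,.0,.03):
    t=s&(abs(y-yy)<.003);print(round(yy,2),np.percentile(x[t],[1,99]).round(4) if t.sum()>5 else 0)
E
```

```text
[383.  56.] 2339
   0.013 0.022 728 [ 0.5735 -0.041   0.0611  0.0171] [ 0.5677 -0.0499  0.0171]
   0.034 0.0455 40 [ 0.5669 -0.047   0.0465  0.0407] [ 0.5615 -0.0434  0.0406]
   0.046 0.06 1533 [ 0.5726 -0.041   0.0505  0.05  ] [ 0.5705 -0.0409  0.05  ]
[292. 156.] 621
   0.003 0.013 397 [ 0.4514 -0.1955  0.024   0.009 ] [ 0.4534 -0.1933  0.0089]
   0.034 0.0455 205 [ 0.4515 -0.1955  0.0132  0.0416] [ 0.4522 -0.1951  0.0415]
[291. 241.] 626
   0.034 0.0455 616 [ 0.4635 -0.3277  0.0242  0.0417] [ 0.4636 -0.3269  0.0416]
(386, 22) top [ 0.5675 -0.0095  0.0186  0.0498] [ 0.5667 -0.0072  0.0498]
(385, 54) top [ 0.5709 -0.0418  0.0242  0.0501] [ 0.5704 -0.0419  0.0501]
(384, 85) top [ 0.5733 -0.0731  0.0197  0.05  ] [ 0.5755 -0.0756  0.0499]
(289, 160) top [ 0.4515 -0.1955  0.0132  0.0417] [ 0.4519 -0.1951  0.0415]
(291, 242) top [ 0.4634 -0.3275  0.0243  0.0417] [ 0.4638 -0.3269  0.0417]
tray 5131 ((0.5803998708724976, -0.1057170033454895), (0.069986991584301, 0.28042834997177124), 8.11690616607666)
-0.25 0
-0.22 [0.5614 0.6301]
-0.19 [0.5573 0.6257]
-0.16 [0.5529 0.6217]
-0.13 [0.5491 0.6168]
-0.1 [0.5446 0.6135]
-0.07 [0.5401 0.6089]
-0.04 [0.5354 0.6059]
-0.01 [0.5315 0.6013]
```

```bash
cat >> h.py <<'E'
yaw=np.deg2rad(8.12);O=np.array([.5780,-.0889])
TX=np.array([np.cos(yaw),np.sin(yaw)]);TY=np.array([-np.sin(yaw),np.cos(yaw)])
def tray(W): d=W[...,:2]-O; return np.stack([d@TX,d@TY,W[...,2]],-1)
def world(x,y): return O+x*TX+y*TY
E
python3 - <<'E'
from h import *
import pickle
c=pickle.load(open("w1.pkl","rb"));W=cloud(c);T=tray(W);m=yellow(c,W)>0
p=T[m];p=p[np.isfinite(p).all(1)&(abs(p[:,0])<.04)&(abs(p[:,1])<.12)]
lo=p[(p[:,2]>.013)&(p[:,2]<.021)];print("brim lo y,x",lo.min(0),lo.max(0))
hi=p[p[:,2]>.046]
h,_=np.histogram(hi[:,1],np.arange(-.02,.12,.004));print(h)
for a,b in((-.02,.0225),(.074,.12)):
    q=hi[(hi[:,1]>a)&(hi[:,1]<b)];print("crown",circ(q),q.min(0).round(4),q.max(0).round(4))
g=T.reshape(-1,3);g=g[np.isfinite(g).all(1)&(abs(g[:,0])<.02)&(g[:,1]>-.16)&(g[:,1]<-.06)]
for a,b in((.016,.026),(.04,.07)):
    q=g[(g[:,2]>a)&(g[:,2]<b)];print("fol",len(q),q.min(0).round(4),q.max(0).round(4)) if len(q) else 0
print(world(0,-.031),world(0,-.072),world(0,-.132))
s=get_state();print(s["eef_pos"],R.from_quat(s["tcp_rot"]).as_matrix().round(4))
E
```

```text
brim lo y,x [-0.02353041 -0.01289664  0.01306643] [0.02411197 0.10896537 0.02069798]
[  0   0   0   0  17  45  48  32  41  46  20  49  67  94 103  98  89  96
  99 104  88  74  38  35  51  48  42  48  47  14   0   0   0   0]
crown [0.0003 0.0103 0.0133 0.05  ] [-0.0126 -0.0022  0.0463] [0.0123 0.0216 0.0521]
crown [0.0006 0.0853 0.0133 0.0498] [-0.0118  0.0743  0.0472] [0.0138 0.0986 0.0528]
fol 335 [-0.0193 -0.1348  0.0161] [ 0.02   -0.1061  0.0257]
fol 194 [-0.0151 -0.133   0.0402] [ 0.0149 -0.123   0.0619]
[ 0.58237865 -0.11958921] [ 0.58816977 -0.16017816] [ 0.59664458 -0.21957662]
[ 0.49674382 -0.1978519   0.39129886] [[-0.0933  0.9956 -0.0095]
 [ 0.9956  0.0934  0.0065]
 [ 0.0073 -0.0088 -0.9999]]
```

>>> jog_arm(
  increments=[
    {"dx": -0.28, "dy": -1, "dz": -1, "ax": 0, "ay": 0, "az": 0.031, "gripper": 0.7},
    {"dx": -0.28, "dy": -1, "dz": -1, "ax": 0, "ay": 0, "az": 0.031, "gripper": 0.7},
    {"dx": -0.28, "dy": -1, "dz": -1, "ax": 0, "ay": 0, "az": 0.031, "gripper": 0.7},
    {"dx": -0.28, "dy": -1, "dz": -1, "ax": 0, "ay": 0, "az": 0.031, "gripper": 0.7},
  ],
)

```text
time: 3.35
eef_pos: [0.4621, -0.3171, 0.2769]
tcp_rot: [0.655, 0.755, 0.0, -0.003]
contact_force: [0.8, 1.0, -0.5]
opening: 0.848
finger_force: 0.0
```

>>> jog_arm(
  increments=[
    {"dx": 0, "dy": -0.08, "dz": -1, "ax": 0, "ay": 0, "az": 0, "gripper": 0.7},
    {"dx": 0, "dy": -0.08, "dz": -1, "ax": 0, "ay": 0, "az": 0, "gripper": 0.7},
    {"dx": 0, "dy": -0.08, "dz": -1, "ax": 0, "ay": 0, "az": 0, "gripper": 0.7},
    {"dx": 0, "dy": -0.08, "dz": -1, "ax": 0, "ay": 0, "az": 0, "gripper": 0.7},
    {"dx": 0, "dy": -0.08, "dz": -1, "ax": 0, "ay": 0, "az": 0, "gripper": 0.7},
  ],
)

```text
time: 3.85
eef_pos: [0.4642, -0.327, 0.1619]
tcp_rot: [0.655, 0.756, 0.0, 0.001]
contact_force: [0.6, -0.6, 0.5]
opening: 0.855
finger_force: 0.0
```

```bash
python3 - <<'E'
from h import *
import pickle
c=cam("wrist");pickle.dump(c,open("w2.pkl","wb"));W=cloud(c);m=yellow(c,W)
n,l,st,ce=cv2.connectedComponentsWithStats(m)
for i in range(1,n):
    if st[i,4]>300:
        p=W[l==i];p=p[np.isfinite(p).all(1)];q=p[p[:,2]>.034];print(ce[i].round(),st[i,4],circ(q) if len(q)>20 else 0)
s=get_state();M=R.from_quat(s["tcp_rot"]).as_matrix();print(s["eef_pos"],M.round(4),s["opening"],np.rad2deg(np.arctan2(M[1,1],M[0,1])))
E
```

```text
[326.  29.] 2762 [ 0.4513 -0.196   0.0132  0.0417]
[317. 203.] 2600 [ 0.4629 -0.328   0.0243  0.0419]
[ 0.46452357 -0.3277018   0.16305047] [[-0.1417  0.9899  0.0032]
 [ 0.9899  0.1417 -0.0027]
 [-0.0031  0.0028 -1.    ]] 0.8483073427180396 8.147100025425
```

>>> jog_arm(
  increments=[
    {"dx": -0.012, "dy": 0, "dz": -0.35, "ax": 0, "ay": 0, "az": 0, "gripper": 0.7},
    {"dx": -0.012, "dy": 0, "dz": -0.7, "ax": 0, "ay": 0, "az": 0, "gripper": 0.7},
    {"dx": -0.012, "dy": 0, "dz": -0.9, "ax": 0, "ay": 0, "az": 0, "gripper": 0.7},
    {"dx": -0.012, "dy": 0, "dz": -1, "ax": 0, "ay": 0, "az": 0, "gripper": 0.7},
    {"dx": -0.012, "dy": 0, "dz": -1, "ax": 0, "ay": 0, "az": 0, "gripper": 0.7},
    {"dx": -0.012, "dy": 0, "dz": -1, "ax": 0, "ay": 0, "az": 0, "gripper": 0.7},
  ],
)

```text
time: 4.5
eef_pos: [0.4627, -0.3289, 0.0427]
tcp_rot: [0.656, 0.755, -0.0, 0.002]
contact_force: [0.2, -0.5, 0.3]
opening: 0.852
finger_force: 0.0
```

>>> jog_arm(
  increments=[
    {"dx": 0, "dy": 0, "dz": 0, "ax": 0, "ay": 0, "az": 0, "gripper": -0.2},
    {"dx": 0, "dy": 0, "dz": 0, "ax": 0, "ay": 0, "az": 0, "gripper": -0.2},
    {"dx": 0, "dy": 0, "dz": 0, "ax": 0, "ay": 0, "az": 0, "gripper": -0.2},
    {"dx": 0, "dy": 0, "dz": 0, "ax": 0, "ay": 0, "az": 0, "gripper": -0.2},
    {"dx": 0, "dy": 0, "dz": 0, "ax": 0, "ay": 0, "az": 0, "gripper": -0.2},
    {"dx": 0, "dy": 0, "dz": 0, "ax": 0, "ay": 0, "az": 0, "gripper": -0.2},
    {"dx": 0, "dy": 0, "dz": 0, "ax": 0, "ay": 0, "az": 0, "gripper": -0.2},
    {"dx": 0, "dy": 0, "dz": 0, "ax": 0, "ay": 0, "az": 0, "gripper": -0.2},
  ],
  force=50,
)

```text
time: 5.3
eef_pos: [0.4624, -0.3288, 0.0426]
tcp_rot: [0.656, 0.755, -0.0, 0.002]
contact_force: [-0.1, 1.6, 8.0]
opening: 0.526
finger_force: 50.2
```

>>> jog_arm(
  increments=[
    {"dx": 0, "dy": 0, "dz": 0.15, "ax": 0, "ay": 0, "az": 0, "gripper": -0.2},
    {"dx": 0, "dy": 0, "dz": 0.5, "ax": 0, "ay": 0, "az": 0, "gripper": -0.2},
    {"dx": 0, "dy": 0.1, "dz": 0.9, "ax": 0, "ay": 0, "az": 0, "gripper": -0.2},
    {"dx": 0, "dy": 0.3, "dz": 0.9, "ax": 0, "ay": 0, "az": 0, "gripper": -0.2},
    {"dx": 0.3, "dy": 0.6, "dz": 0.9, "ax": 0, "ay": 0, "az": 0, "gripper": -0.2},
    {"dx": 0.5, "dy": 0.9, "dz": 0.9, "ax": 0, "ay": 0, "az": 0, "gripper": -0.2},
    {"dx": 0.5, "dy": 0.9, "dz": 0.9, "ax": 0, "ay": 0, "az": 0, "gripper": -0.2},
  ],
)

```text
time: 6.0
eef_pos: [0.5228, -0.2155, 0.1482]
tcp_rot: [0.654, 0.757, 0.001, -0.0]
contact_force: [0.5, 0.3, -2.6]
opening: 0.531
finger_force: 52.0
```

>>> jog_arm(
  increments=[
    {"dx": 0.25, "dy": 0.3, "dz": 0, "ax": 0, "ay": 0, "az": 0, "gripper": -0.2},
    {"dx": 0.5, "dy": 0.6, "dz": 0, "ax": 0, "ay": 0, "az": 0, "gripper": -0.2},
    {"dx": 0.5, "dy": 0.85, "dz": 0, "ax": 0, "ay": 0, "az": 0, "gripper": -0.2},
    {"dx": 0.5, "dy": 0.85, "dz": 0, "ax": 0, "ay": 0, "az": 0, "gripper": -0.2},
    {"dx": 0.5, "dy": 0.85, "dz": 0, "ax": 0, "ay": 0, "az": 0, "gripper": -0.2},
  ],
)

```text
time: 6.5
eef_pos: [0.5806, -0.1173, 0.1478]
tcp_rot: [0.655, 0.755, -0.0, -0.0]
contact_force: [0.6, -1.0, -1.7]
opening: 0.528
finger_force: 52.2
```

```bash
python3 - <<'E'
from h import *
c=cam("wrist");W=cloud(c);cv2.imwrite("pics/w3.png",c["frame"])
m=yellow(c,W)>0;p=W[m];p=p[np.isfinite(p).all(1)];q=p[(p[:,2]>.12)];print(len(q),circ(q) if len(q) else 0)
s=get_state();M=R.from_quat(s["tcp_rot"]).as_matrix();print(s["eef_pos"],M.round(4),s["opening"],s["finger_force"])
T=tray(p);T=T[(abs(T[:,0])<.04)&(T[:,2]<.07)];lo=T[(T[:,2]>.013)&(T[:,2]<.021)];print(lo.min(0),lo.max(0));print(tray(s["eef_pos"]))
E
```

```text
7327 [ 0.5809 -0.1164  0.0243  0.1468]
[ 0.58069037 -0.11808875  0.14798696] [[-1.400e-01  9.902e-01 -7.000e-04]
 [ 9.902e-01  1.400e-01 -3.000e-04]
 [-2.000e-04 -7.000e-04 -1.000e+00]] 0.5255785428131523 52.2140908241272
[-0.02806509 -0.01351297  0.01418953] [0.02384283 0.10916107 0.0202997 ]
[-0.00145943 -0.02927612  0.14798696]
```

View pics/w3.png

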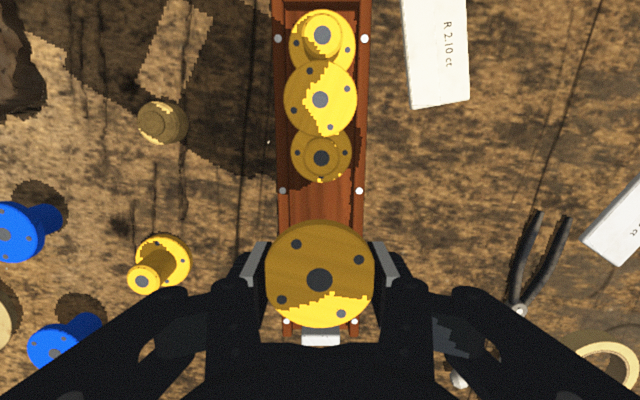

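The held crown-down flange is level at (320,275), 38 mm from the third flange at (321,158). I'll shift 2 mm back and lower.

>>> jog_arm(
  increments=[
    {"dx": 0.011, "dy": -0.017, "dz": -0.2, "ax": 0, "ay": 0, "az": 0, "gripper": -0.2},
    {"dx": 0.011, "dy": -0.017, "dz": -0.4, "ax": 0, "ay": 0, "az": 0, "gripper": -0.2},
    {"dx": 0.011, "dy": -0.017, "dz": -0.6, "ax": 0, "ay": 0, "az": 0, "gripper": -0.2},
    {"dx": 0.011, "dy": -0.017, "dz": -0.72, "ax": 0, "ay": 0, "az": 0, "gripper": -0.2},
    {"dx": 0.011, "dy": -0.017, "dz": -0.78, "ax": 0, "ay": 0, "az": 0, "gripper": -0.2},
    {"dx": 0.011, "dy": -0.017, "dz": -0.78, "ax": 0, "ay": 0, "az": 0, "gripper": -0.2},
  ],
)

```text
time: 7.15
eef_pos: [0.5819, -0.1202, 0.0539]
tcp_rot: [0.656, 0.755, -0.0, -0.001]
contact_force: [0.3, -0.4, -2.6]
opening: 0.529
finger_force: 52.3
```

>>> jog_arm(
  increments=[
    {"dx": 0, "dy": 0, "dz": -0.01, "ax": 0, "ay": 0, "az": 0, "gripper": -0.2},
    {"dx": 0, "dy": 0, "dz": -0.02, "ax": 0, "ay": 0, "az": 0, "gripper": -0.2},
    {"dx": 0, "dy": 0, "dz": -0.02, "ax": 0, "ay": 0, "az": 0, "gripper": -0.2},
  ],
)

```text
time: 7.45
eef_pos: [0.5831, -0.1199, 0.0533]
tcp_rot: [0.656, 0.755, 0.0, 0.001]
contact_force: [0.1, -0.0, -0.9]
opening: 0.53
finger_force: 52.3
```

>>> jog_arm(
  increments=[
    {"dx": 0, "dy": 0, "dz": -0.01, "ax": 0, "ay": 0, "az": 0, "gripper": -0.2},
    {"dx": 0, "dy": 0, "dz": -0.015, "ax": 0, "ay": 0, "az": 0, "gripper": -0.2},
    {"dx": 0, "dy": 0, "dz": -0.015, "ax": 0, "ay": 0, "az": 0, "gripper": -0.2},
  ],
)

```text
time: 7.75
eef_pos: [0.5827, -0.1196, 0.0508]
tcp_rot: [0.656, 0.755, 0.0, 0.0]
contact_force: [0.2, -0.3, -1.5]
opening: 0.529
finger_force: 52.5
```

>>> jog_arm(
  increments=[
    {"dx": 0, "dy": 0, "dz": -0.01, "ax": 0, "ay": 0, "az": 0, "gripper": -0.2},
    {"dx": 0, "dy": 0, "dz": -0.01, "ax": 0, "ay": 0, "az": 0, "gripper": -0.2},
    {"dx": 0, "dy": 0, "dz": -0.01, "ax": 0, "ay": 0, "az": 0, "gripper": -0.2},
  ],
)

```text
time: 8.05
eef_pos: [0.5828, -0.1198, 0.0507]
tcp_rot: [0.656, 0.755, -0.0, -0.0]
contact_force: [-3.0, 0.9, 5.2]
opening: 0.526
finger_force: 52.9
```

It has touched the floor. Release and rise.

>>> jog_arm(
  increments=[
    {"dx": 0, "dy": 0, "dz": 0, "ax": 0, "ay": 0, "az": 0, "gripper": 0.4},
    {"dx": 0, "dy": 0, "dz": 0, "ax": 0, "ay": 0, "az": 0, "gripper": 0.4},
    {"dx": 0, "dy": 0, "dz": 0, "ax": 0, "ay": 0, "az": 0, "gripper": 0.4},
    {"dx": 0, "dy": 0, "dz": 0, "ax": 0, "ay": 0, "az": 0, "gripper": 0.4},
    {"dx": 0, "dy": 0, "dz": 0.2, "ax": 0, "ay": 0, "az": 0, "gripper": 0.4},
    {"dx": 0, "dy": 0, "dz": 0.6, "ax": 0, "ay": 0, "az": 0, "gripper": 0.4},
    {"dx": 0, "dy": 0, "dz": 1, "ax": 0, "ay": 0, "az": 0, "gripper": 0.4},
    {"dx": 0, "dy": 0, "dz": 1, "ax": 0, "ay": 0, "az": 0, "gripper": 0.4},
    {"dx": 0, "dy": 0, "dz": 1, "ax": 0, "ay": 0, "az": 0, "gripper": 0.4},
  ],
)

```text
time: 8.95
eef_pos: [0.5835, -0.12, 0.1713]
tcp_rot: [0.656, 0.755, 0.001, 0.002]
contact_force: [0.7, -0.5, -2.3]
opening: 0.702
finger_force: 0.0
```

>>> jog_arm(
  increments=[
    {"dx": -0.4, "dy": -0.2, "dz": 0, "ax": 0, "ay": 0, "az": 0, "gripper": 0.3},
    {"dx": -0.8, "dy": -0.4, "dz": 0, "ax": 0, "ay": 0, "az": 0, "gripper": 0.3},
    {"dx": -1, "dy": -0.63, "dz": 0, "ax": 0, "ay": 0, "az": 0, "gripper": 0.3},
    {"dx": -1, "dy": -0.63, "dz": 0, "ax": 0, "ay": 0, "az": 0, "gripper": 0.3},
    {"dx": -1, "dy": -0.63, "dz": 0, "ax": 0, "ay": 0, "az": 0, "gripper": 0.3},
  ],
)

```text
time: 9.45
eef_pos: [0.4612, -0.1953, 0.1676]
tcp_rot: [0.657, 0.754, 0.0, -0.002]
contact_force: [-0.2, 0.0, 1.0]
opening: 0.652
finger_force: 0.0
```

```bash
python3 - <<'E'
from h import *
c=cam("wrist");W=cloud(c);m=yellow(c,W);cv2.imwrite("pics/w4.png",c["frame"])
n,l,st,ce=cv2.connectedComponentsWithStats(m)
for i in range(1,n):
    if st[i,4]>300:
        p=W[l==i];p=p[np.isfinite(p).all(1)];q=p[(p[:,2]>.034)&(p[:,1]<-.15)];print(ce[i].round(),st[i,4],circ(q) if len(q)>20 else 0)
s=get_state();print(s["eef_pos"],s["opening"])
c=cam("top");W=cloud(c);T=tray(W)[yellow(c,W)>0];q=T[(abs(T[:,0])<.035)&(abs(T[:,1]+.03)<.027)];q=q[q[:,2]>.042];print("placed (tray)",len(q),circ(q),q.min(0),q.max(0))
E
```

```text
[498.  77.] 8672 0
[308. 190.] 1887 [ 0.4515 -0.1953  0.0132  0.0416]
[ 0.46197602 -0.19490043  0.16797061] 0.6494494131029698
placed (tray) 226 [ 0.0003 -0.0295  0.0238  0.0493] [-0.02272888 -0.0527034   0.04254392] [ 0.02297811 -0.00674301  0.05612174]
```

View pics/w4.png

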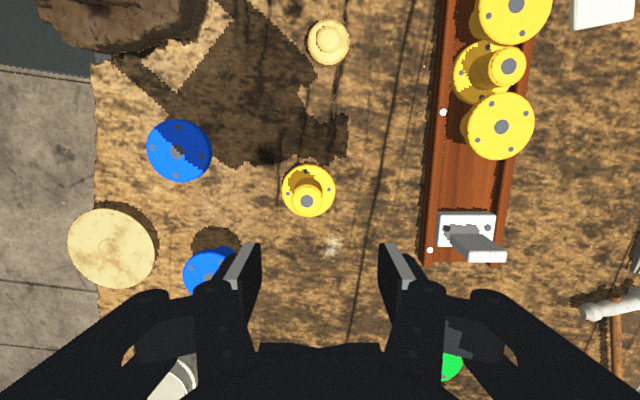

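>>> jog_arm(
  increments=[
    {"dx": -0.088, "dy": 0, "dz": -0.3, "ax": 0, "ay": 0, "az": 0, "gripper": 0.3},
    {"dx": -0.088, "dy": 0, "dz": -0.6, "ax": 0, "ay": 0, "az": 0, "gripper": 0.3},
    {"dx": -0.088, "dy": 0, "dz": -0.9, "ax": 0, "ay": 0, "az": 0, "gripper": 0.3},
    {"dx": -0.088, "dy": 0, "dz": -0.9, "ax": 0, "ay": 0, "az": 0, "gripper": 0.3},
    {"dx": -0.088, "dy": 0, "dz": -0.9, "ax": 0, "ay": 0, "az": 0, "gripper": 0.3},
  ],
)

```text
time: 10.05
eef_pos: [0.4523, -0.1944, 0.061]
tcp_rot: [0.655, 0.755, -0.0, -0.001]
contact_force: [-1.3, -0.5, 1.3]
opening: 0.649
finger_force: 0.0
```

>>> jog_arm(
  increments=[
    {"dx": 0, "dy": 0, "dz": -0.1, "ax": 0, "ay": 0, "az": 0, "gripper": 0.3},
    {"dx": 0, "dy": 0, "dz": -0.16, "ax": 0, "ay": 0, "az": 0, "gripper": 0.3},
    {"dx": 0, "dy": 0, "dz": -0.16, "ax": 0, "ay": 0, "az": 0, "gripper": 0.3},
    {"dx": 0, "dy": 0, "dz": -0.16, "ax": 0, "ay": 0, "az": 0, "gripper": 0.3},
  ],
)

```text
time: 10.45
eef_pos: [0.4522, -0.1955, 0.0425]
tcp_rot: [0.656, 0.755, 0.0, 0.0]
contact_force: [-0.3, -0.3, -0.4]
opening: 0.65
finger_force: 0.0
```

>>> jog_arm(
  increments=[
    {"dx": 0, "dy": 0, "dz": 0, "ax": 0, "ay": 0, "az": 0, "gripper": -0.6},
    {"dx": 0, "dy": 0, "dz": 0, "ax": 0, "ay": 0, "az": 0, "gripper": -0.6},
    {"dx": 0, "dy": 0, "dz": 0, "ax": 0, "ay": 0, "az": 0, "gripper": -0.6},
    {"dx": 0, "dy": 0, "dz": 0, "ax": 0, "ay": 0, "az": 0, "gripper": -0.6},
    {"dx": 0, "dy": 0, "dz": 0, "ax": 0, "ay": 0, "az": 0, "gripper": -0.6},
    {"dx": 0, "dy": 0, "dz": 0, "ax": 0, "ay": 0, "az": 0, "gripper": -0.6},
    {"dx": 0, "dy": 0, "dz": 0, "ax": 0, "ay": 0, "az": 0, "gripper": -0.6},
    {"dx": 0, "dy": 0, "dz": 0, "ax": 0, "ay": 0, "az": 0, "gripper": -0.6},
    {"dx": 0, "dy": 0, "dz": 0, "ax": 0, "ay": 0, "az": 0, "gripper": -0.6},
  ],
)

```text
time: 11.35
eef_pos: [0.4523, -0.1957, 0.0429]
tcp_rot: [0.656, 0.755, -0.0, 0.0]
contact_force: [-1.3, 0.5, 6.3]
opening: 0.281
finger_force: 49.8
```

>>> jog_arm(
  increments=[
    {"dx": 0, "dy": 0, "dz": 0.15, "ax": 0, "ay": 0, "az": 0, "gripper": -0.6},
    {"dx": 0, "dy": 0, "dz": 0.5, "ax": 0, "ay": 0, "az": 0, "gripper": -0.6},
    {"dx": 0.1, "dy": 0, "dz": 0.9, "ax": 0, "ay": 0, "az": 0, "gripper": -0.6},
    {"dx": 0.4, "dy": 0.1, "dz": 0.9, "ax": 0, "ay": 0, "az": 0, "gripper": -0.6},
    {"dx": 0.7, "dy": 0.2, "dz": 0.9, "ax": 0, "ay": 0, "az": 0, "gripper": -0.6},
    {"dx": 0.9, "dy": 0.25, "dz": 0.9, "ax": 0, "ay": 0, "az": 0, "gripper": -0.6},
    {"dx": 0.9, "dy": 0.25, "dz": 0.9, "ax": 0, "ay": 0, "az": 0, "gripper": -0.6},
  ],
)

```text
time: 12.05
eef_pos: [0.5618, -0.1642, 0.1493]
tcp_rot: [0.655, 0.756, 0.0, 0.0]
contact_force: [0.4, -0.9, -1.9]
opening: 0.284
finger_force: 49.9
```

>>> jog_arm(
  increments=[
    {"dx": 0.23, "dy": 0.06, "dz": 0, "ax": 0, "ay": 0, "az": 0, "gripper": -0.6},
    {"dx": 0.23, "dy": 0.06, "dz": 0, "ax": 0, "ay": 0, "az": 0, "gripper": -0.6},
    {"dx": 0.23, "dy": 0.06, "dz": 0, "ax": 0, "ay": 0, "az": 0, "gripper": -0.6},
    {"dx": 0.23, "dy": 0.06, "dz": 0, "ax": 0, "ay": 0, "az": 0, "gripper": -0.6},
  ],
)

```text
time: 12.45
eef_pos: [0.5862, -0.1581, 0.1492]
tcp_rot: [0.656, 0.755, -0.0, -0.001]
contact_force: [-0.8, -0.4, -2.3]
opening: 0.285
finger_force: 50.1
```

```bash
python3 - <<'E'
from h import *
c=cam("wrist");W=cloud(c);cv2.imwrite("pics/w5.png",c["frame"])
p=tray(W)[yellow(c,W)>0];p=p[np.isfinite(p).all(1)]
q=p[p[:,2]>.135];b=p[(p[:,2]>.1)&(p[:,2]<.125)];print("crown",len(q),circ(q),"brim",len(b),circ(b) if len(b) else 0)
s=get_state();M=R.from_quat(s["tcp_rot"]).as_matrix();print(s["eef_pos"],tray(s["eef_pos"]),M[2].round(4),s["opening"])
h=p[(p[:,2]>.042)&(p[:,2]<.07)&(p[:,1]<-.0)&(abs(p[:,0])<.03)];print("4th",len(h),circ(h) if len(h) else 0)
E
```

```text
crown 2237 [-0.0011 -0.0694  0.0136  0.1478] brim 2150 [-0.0013 -0.069   0.0239  0.1151]
[ 0.58629331 -0.15823229  0.14947167] [-0.0015828  -0.0698086   0.14947167] [ 7.0e-04 -1.5e-03 -1.0e+00] 0.2815507052004008
4th 3264 [ 0.0001 -0.0266  0.0275  0.0499]
```

View pics/w5.png

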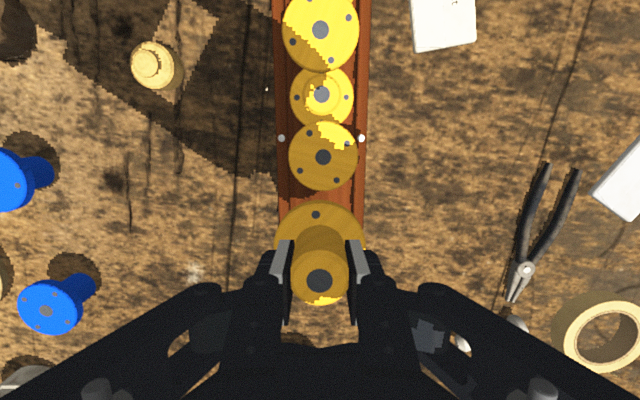

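The flange is held level at (320,278), 40 mm behind the fourth at (322,157). Lower it now.

>>> jog_arm(
  increments=[
    {"dx": 0.01, "dy": 0, "dz": -0.2, "ax": 0, "ay": 0, "az": 0, "gripper": -0.6},
    {"dx": 0.01, "dy": 0, "dz": -0.4, "ax": 0, "ay": 0, "az": 0, "gripper": -0.6},
    {"dx": 0.01, "dy": 0, "dz": -0.6, "ax": 0, "ay": 0, "az": 0, "gripper": -0.6},
    {"dx": 0.01, "dy": 0, "dz": -0.72, "ax": 0, "ay": 0, "az": 0, "gripper": -0.6},
    {"dx": 0.01, "dy": 0, "dz": -0.79, "ax": 0, "ay": 0, "az": 0, "gripper": -0.6},
    {"dx": 0.01, "dy": 0, "dz": -0.8, "ax": 0, "ay": 0, "az": 0, "gripper": -0.6},
    {"dx": 0.01, "dy": 0, "dz": -0.8, "ax": 0, "ay": 0, "az": 0, "gripper": -0.6},
  ],
)

```text
time: 13.2
eef_pos: [0.6004, -0.1714, 0.0702]
tcp_rot: [0.655, 0.756, -0.0, 0.02]
contact_force: [0.8, -21.3, 30.7]
opening: 0.285
finger_force: 74.7
```

>>> jog_arm(
  increments=[
    {"dx": 0, "dy": 0, "dz": -0.01, "ax": 0, "ay": 0, "az": 0, "gripper": -0.6},
    {"dx": 0, "dy": 0, "dz": -0.015, "ax": 0, "ay": 0, "az": 0, "gripper": -0.6},
    {"dx": 0, "dy": 0, "dz": -0.015, "ax": 0, "ay": 0, "az": 0, "gripper": -0.6},
  ],
)

```text
time: 13.5
eef_pos: [0.601, -0.172, 0.069]
tcp_rot: [0.655, 0.756, -0.0, 0.022]
contact_force: [1.6, -21.1, 27.6]
opening: 0.289
finger_force: 73.9
```

The brims overlap on the way down: the fourth's upper brim needs 48 mm of clearance while the fifth is lowered. Raise and look.

>>> jog_arm(
  increments=[
    {"dx": 0, "dy": 0, "dz": 0.1, "ax": 0, "ay": 0, "az": 0, "gripper": -0.6},
    {"dx": 0, "dy": 0, "dz": 0.3, "ax": 0, "ay": 0, "az": 0, "gripper": -0.6},
    {"dx": 0, "dy": 0, "dz": 0.6, "ax": 0, "ay": 0, "az": 0, "gripper": -0.6},
    {"dx": 0, "dy": 0, "dz": 0.83, "ax": 0, "ay": 0, "az": 0, "gripper": -0.6},
    {"dx": 0, "dy": 0, "dz": 0.83, "ax": 0, "ay": 0, "az": 0, "gripper": -0.6},
    {"dx": 0, "dy": 0, "dz": 0.83, "ax": 0, "ay": 0, "az": 0, "gripper": -0.6},
  ],
)

```text
time: 14.1
eef_pos: [0.5882, -0.1583, 0.1518]
tcp_rot: [0.656, 0.755, 0.0, 0.0]
contact_force: [-0.2, 0.5, -2.4]
opening: 0.279
finger_force: 68.2
```

```bash
python3 - <<'E'
from h import *
c=cam("wrist");W=cloud(c);cv2.imwrite("pics/w6.png",c["frame"])
p=tray(W)[yellow(c,W)>0];p=p[np.isfinite(p).all(1)]
q=p[p[:,2]>.132];b=p[(p[:,2]>.09)&(p[:,2]<.125)];print("crown",len(q),circ(q),"brim",len(b),circ(b) if len(b) else 0)
def plane(a): A=np.c_[a[:,:2],np.ones(len(a))];return np.linalg.lstsq(A,a[:,2],rcond=None)[0].round(3)
print(plane(b))
s=get_state();M=R.from_quat(s["tcp_rot"]).as_matrix();print(s["eef_pos"],tray(s["eef_pos"]),M[2].round(4),s["opening"])
h=p[(p[:,2]>.03)&(p[:,2]<.07)&(abs(p[:,0])<.04)];
for a,e in((-.06,-.0085),(.022,.075)):
    k=h[(h[:,1]>a)&(h[:,1]<e)];print("down ones",len(k),circ(k),plane(k))
lo=p[(p[:,2]>.013)&(p[:,2]<.021)];print(lo.min(0),lo.max(0))
c=cam("top");W=cloud(c);T=tray(W);g=T.reshape(-1,3);g=g[np.isfinite(g).all(1)&(abs(g[:,0])<.03)&(g[:,1]<-.095)&(g[:,1]>-.17)&(g[:,2]<.07)]
for a,e in((.018,.03),(.045,.07)):
    k=g[(g[:,2]>a)&(g[:,2]<e)];print("fol",len(k),k.min(0),k.max(0)) if len(k) else 0
E
```

```text
crown 4656 [ 0.0016 -0.0655  0.0246  0.1474] brim 16 [ 0.0002 -0.0623  0.0238  0.1244]
[ 0.017 -0.031  0.122]
[ 0.58742322 -0.15784448  0.15021572] [-0.00040944 -0.06958427  0.15021572] [ 0.0014 -0.0023 -1.    ] 0.2820649996833946
down ones 2824 [ 0.0012 -0.0261  0.0238  0.0499] [0.001 0.006 0.05 ]
down ones 4137 [-0.0006  0.0466  0.0249  0.05  ] [-0.     0.01   0.049]
[-0.13803495 -0.02694352  0.01338994] [0.02353    0.07469736 0.02097461]
fol 1 [-0.02777393 -0.1093259   0.01922685] [-0.02777393 -0.1093259   0.01922685]
```

View pics/w6.png

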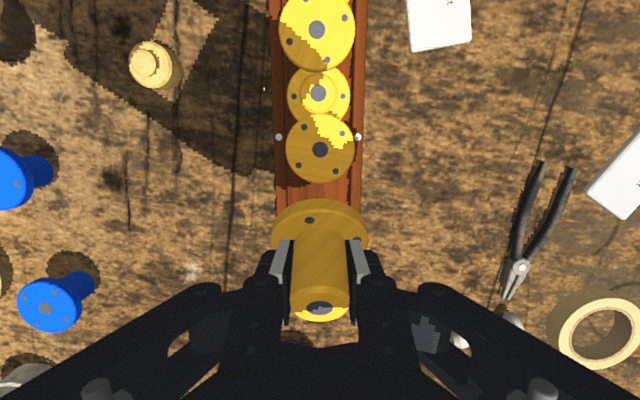

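```bash
python3 - <<'E'
from h import *
c=cam("wrist");W=cloud(c);T=tray(W)
p=T[205:240,275:365].reshape(-1,3);p=p[np.isfinite(p).all(1)&(p[:,2]>.09)]
A=np.c_[p[:,:2],np.ones(len(p))]
for _ in range(5):
    k=np.linalg.lstsq(A,p[:,2],rcond=None)[0];r=abs(A@k-p[:,2]);g=r<max(.0015,np.percentile(r,70));A,p=A[g],p[g]
print(len(p),k,np.rad2deg(np.arctan(k[:2])),p.min(0),p.max(0))
q=T[295:318,300:340].reshape(-1,3);q=q[np.isfinite(q).all(1)];print("crown end",np.median(q,0),q[:,2].max())
v=T[205:315:8,320];print(v.round(4))
E
```

```text
1727 [-0.01130603  0.39092604  0.14980675] [-0.64776036 21.35182269] [-0.02132477 -0.05949624  0.12594351] [ 0.02084826 -0.04134435  0.13336374]
crown end [-1.86449876e-05 -7.76232506e-02  1.53753163e-01] 0.158187695971026
[[-0.     -0.0415  0.1304]
 [-0.     -0.0441  0.1341]
 [-0.     -0.0488  0.1311]
 [-0.     -0.0529  0.1304]
 [-0.     -0.0555  0.1337]
 [-0.     -0.0575  0.1382]
 [-0.     -0.0593  0.1427]
 [-0.     -0.061   0.1467]
 [-0.     -0.0634  0.1491]
 [-0.     -0.065   0.1528]
 [-0.     -0.0667  0.1562]
 [-0.     -0.0694  0.1575]
 [-0.     -0.0738  0.1561]
 [-0.     -0.0801  0.1521]]
```

The fifth slipped to about a 21° tilt in the grip, while the fourth is flat at tray y = -26. I'll stand the fifth back on the bench with the tool counter-tilted, then regrip it.

>>> jog_arm(
  increments=[
    {"dx": -0.35, "dy": -0.1, "dz": 0, "ax": -0.08, "ay": -0.011, "az": 0, "gripper": -0.6},
    {"dx": -0.7, "dy": -0.2, "dz": 0, "ax": -0.16, "ay": -0.022, "az": 0, "gripper": -0.6},
    {"dx": -1, "dy": -0.31, "dz": 0, "ax": -0.235, "ay": -0.034, "az": 0, "gripper": -0.6},
    {"dx": -1, "dy": -0.31, "dz": 0, "ax": -0.235, "ay": -0.034, "az": 0, "gripper": -0.6},
    {"dx": -1, "dy": -0.31, "dz": 0, "ax": -0.235, "ay": -0.034, "az": 0, "gripper": -0.6},
  ],
)

```text
time: 14.75
eef_pos: [0.4668, -0.1942, 0.1495]
tcp_rot: [0.644, 0.742, -0.121, 0.138]
contact_force: [0.2, 0.1, -1.1]
opening: 0.286
finger_force: 68.2
```

>>> jog_arm(
  increments=[
    {"dx": -0.12, "dy": 0, "dz": -0.3, "ax": 0, "ay": 0, "az": 0, "gripper": -0.6},
    {"dx": -0.12, "dy": 0, "dz": -0.6, "ax": 0, "ay": 0, "az": 0, "gripper": -0.6},
    {"dx": -0.12, "dy": 0, "dz": -0.8, "ax": 0, "ay": 0, "az": 0, "gripper": -0.6},
    {"dx": -0.12, "dy": 0, "dz": -0.8, "ax": 0, "ay": 0, "az": 0, "gripper": -0.6},
    {"dx": -0.12, "dy": 0, "dz": -0.8, "ax": 0, "ay": 0, "az": 0, "gripper": -0.6},
  ],
)

```text
time: 15.25
eef_pos: [0.4555, -0.1958, 0.0562]
tcp_rot: [0.644, 0.742, -0.121, 0.14]
contact_force: [1.0, 0.3, -1.2]
opening: 0.286
finger_force: 68.2
```

>>> jog_arm(
  increments=[
    {"dx": 0, "dy": 0, "dz": -0.03, "ax": 0, "ay": 0, "az": 0, "gripper": -0.6},
    {"dx": 0, "dy": 0, "dz": -0.05, "ax": 0, "ay": 0, "az": 0, "gripper": -0.6},
    {"dx": 0, "dy": 0, "dz": -0.05, "ax": 0, "ay": 0, "az": 0, "gripper": -0.6},
  ],
)

```text
time: 15.55
eef_pos: [0.455, -0.1955, 0.0507]
tcp_rot: [0.644, 0.742, -0.121, 0.141]
contact_force: [-1.2, -0.3, -2.0]
opening: 0.284
finger_force: 68.2
```

```bash
cat > tilt.py <<'E'
from h import *
c=cam("wrist");W=cloud(c);T=W@np.array([[TX[0],TY[0],0],[TX[1],TY[1],0],[0,0,1]])
p=T[205:240,275:365].reshape(-1,3);p=p[np.isfinite(p).all(1)]
A=np.c_[p[:,:2],np.ones(len(p))]
for _ in range(6):
    k=np.linalg.lstsq(A,p[:,2],rcond=None)[0];r=abs(A@k-p[:,2]);g=r<max(.0015,np.percentile(r,70));A,p=A[g],p[g]
print(len(p),"tilt",np.rad2deg(np.arctan(k[:2])),"z",p[:,2].min(),p[:,2].max())
E
python3 tilt.py
```

```text
1736 tilt [-0.34564211  2.6403578 ] z 0.02393706718970104 0.02691413101495589
```

>>> jog_arm(
  increments=[
    {"dx": 0, "dy": 0, "dz": -0.06, "ax": -0.027, "ay": -0.004, "az": 0, "gripper": -0.6},
    {"dx": 0, "dy": 0, "dz": -0.115, "ax": -0.027, "ay": -0.004, "az": 0, "gripper": -0.6},
    {"dx": 0, "dy": 0, "dz": -0.115, "ax": -0.027, "ay": -0.004, "az": 0, "gripper": -0.6},
    {"dx": 0, "dy": 0, "dz": -0.115, "ax": -0.027, "ay": -0.004, "az": 0, "gripper": -0.6},
  ],
)

```text
time: 16.0
eef_pos: [0.4544, -0.1953, 0.0362]
tcp_rot: [0.642, 0.739, -0.135, 0.156]
contact_force: [-0.2, 1.1, -1.6]
opening: 0.285
finger_force: 68.3
```

```bash
python3 tilt.py
```

```text
1890 tilt [-0.29889925 -0.80090246] z 0.009087033223283178 0.012230686707900534
```

>>> jog_arm(
  increments=[
    {"dx": 0, "dy": 0, "dz": -0.01, "ax": 0, "ay": 0, "az": 0, "gripper": -0.6},
    {"dx": 0, "dy": 0, "dz": -0.01, "ax": 0, "ay": 0, "az": 0, "gripper": 0.3},
    {"dx": 0, "dy": 0, "dz": -0.01, "ax": 0, "ay": 0, "az": 0, "gripper": 0.3},
    {"dx": 0, "dy": 0, "dz": -0.01, "ax": 0, "ay": 0, "az": 0, "gripper": 0.3},
    {"dx": 0, "dy": 0, "dz": -0.01, "ax": 0, "ay": 0, "az": 0, "gripper": 0.3},
    {"dx": 0, "dy": 0, "dz": -0.01, "ax": 0, "ay": 0, "az": 0, "gripper": 0.3},
    {"dx": 0, "dy": 0, "dz": 0.3, "ax": 0, "ay": 0, "az": 0, "gripper": 0.3},
    {"dx": 0, "dy": 0, "dz": 0.6, "ax": 0, "ay": 0, "az": 0, "gripper": 0.3},
    {"dx": 0, "dy": 0, "dz": 0.9, "ax": 0, "ay": 0, "az": 0, "gripper": 0.3},
    {"dx": 0, "dy": 0, "dz": 1, "ax": 0, "ay": 0, "az": 0, "gripper": 0.3},
  ],
)

```text
time: 17.05
eef_pos: [0.4564, -0.1963, 0.1606]
tcp_rot: [0.642, 0.738, -0.134, 0.16]
contact_force: [1.2, 0.5, -0.3]
opening: 0.651
finger_force: 0.0
```

>>> jog_arm(
  increments=[
    {"dx": 0, "dy": 0, "dz": 0, "ax": 0.262, "ay": 0.038, "az": 0, "gripper": 0.3},
    {"dx": 0, "dy": 0, "dz": 0, "ax": 0.262, "ay": 0.038, "az": 0, "gripper": 0.3},
    {"dx": 0, "dy": 0, "dz": 0, "ax": 0.262, "ay": 0.038, "az": 0, "gripper": 0.3},
    {"dx": 0, "dy": 0, "dz": 0, "ax": 0.262, "ay": 0.038, "az": 0, "gripper": 0.3},
    {"dx": 0, "dy": 0, "dz": 0, "ax": 0.262, "ay": 0.038, "az": 0, "gripper": 0.3},
  ],
)

```text
time: 17.55
eef_pos: [0.4536, -0.1954, 0.1549]
tcp_rot: [0.656, 0.755, -0.001, -0.0]
contact_force: [0.1, 0.4, 0.2]
opening: 0.649
finger_force: 0.0
```

```bash
python3 - <<'E'
from h import *
c=cam("wrist");W=cloud(c);cv2.imwrite("pics/w7.png",c["frame"])
p=W[yellow(c,W)>0];p=p[np.isfinite(p).all(1)&(p[:,1]<-.14)&(p[:,0]<.52)&(p[:,1]>-.26)]
q=p[p[:,2]>.034];b=p[(p[:,2]>.003)&(p[:,2]<.014)];print("crown",len(q),circ(q),"brim",len(b),circ(b))
s=get_state();M=R.from_quat(s["tcp_rot"]).as_matrix();print(s["eef_pos"],M.round(4),s["opening"],np.rad2deg(np.arctan2(M[1,1],M[0,1])))
T=tray(W);g=T.reshape(-1,3);g=g[np.isfinite(g).all(1)&(abs(g[:,0])<.02)&(g[:,1]<-.095)&(g[:,1]>-.17)&(g[:,2]<.07)]
for a,e in((.018,.026),(.045,.07)):
    k=g[(g[:,2]>a)&(g[:,2]<e)];print("fol",len(k),k.min(0),k.max(0)) if len(k) else 0
p=T[yellow(c,W)>0];k=p[(abs(p[:,0])<.04)&(p[:,1]<-.0035)&(p[:,1]>-.06)&(p[:,2]>.042)];print("4th",circ(k))
E
```

```text
crown 733 [ 0.4557 -0.201   0.0132  0.0416] brim 1148 [ 0.456  -0.2009  0.0242  0.0088]
[ 0.45355957 -0.19475023  0.15489789] [[-1.397e-01  9.902e-01 -2.000e-03]
 [ 9.902e-01  1.397e-01 -6.000e-04]
 [-4.000e-04 -2.100e-03 -1.000e+00]] 0.649070804295459 8.032203374278213
fol 1164 [-0.01997444 -0.13528785  0.01800166] [ 0.01996408 -0.10558949  0.02599617]
fol 863 [-0.01561977 -0.13285175  0.04501742] [ 0.01485892 -0.12253412  0.0618674 ]
4th [ 0.0011 -0.0265  0.0248  0.0499]
```

>>> jog_arm(
  increments=[
    {"dx": 0.018, "dy": -0.05, "dz": -0.3, "ax": 0, "ay": 0, "az": 0, "gripper": 0.3},
    {"dx": 0.018, "dy": -0.05, "dz": -0.6, "ax": 0, "ay": 0, "az": 0, "gripper": 0.3},
    {"dx": 0.018, "dy": -0.05, "dz": -0.85, "ax": 0, "ay": 0, "az": 0, "gripper": 0.3},
    {"dx": 0.018, "dy": -0.05, "dz": -0.94, "ax": 0, "ay": 0, "az": 0, "gripper": 0.3},
    {"dx": 0.018, "dy": -0.05, "dz": -0.94, "ax": 0, "ay": 0, "az": 0, "gripper": 0.3},
    {"dx": 0.018, "dy": -0.05, "dz": -0.94, "ax": 0, "ay": 0, "az": 0, "gripper": 0.3},
  ],
)

```text
time: 18.2
eef_pos: [0.4572, -0.2013, 0.0443]
tcp_rot: [0.655, 0.755, -0.0, 0.001]
contact_force: [0.5, -0.1, 0.2]
opening: 0.649
finger_force: 0.0
```

>>> jog_arm(
  increments=[
    {"dx": 0, "dy": 0, "dz": 0, "ax": 0, "ay": 0, "az": 0, "gripper": -0.6},
    {"dx": 0, "dy": 0, "dz": 0, "ax": 0, "ay": 0, "az": 0, "gripper": -0.6},
    {"dx": 0, "dy": 0, "dz": 0, "ax": 0, "ay": 0, "az": 0, "gripper": -0.6},
    {"dx": 0, "dy": 0, "dz": 0, "ax": 0, "ay": 0, "az": 0, "gripper": -0.6},
    {"dx": 0, "dy": 0, "dz": 0, "ax": 0, "ay": 0, "az": 0, "gripper": -0.6},
    {"dx": 0, "dy": 0, "dz": 0, "ax": 0, "ay": 0, "az": 0, "gripper": -0.6},
    {"dx": 0, "dy": 0, "dz": 0, "ax": 0, "ay": 0, "az": 0, "gripper": -0.6},
    {"dx": 0, "dy": 0, "dz": 0, "ax": 0, "ay": 0, "az": 0, "gripper": -0.6},
  ],
  force=60,
)

```text
time: 19.0
eef_pos: [0.4575, -0.202, 0.0452]
tcp_rot: [0.656, 0.755, 0.0, 0.001]
contact_force: [-1.3, 0.7, 7.1]
opening: 0.281
finger_force: 59.3
```

>>> jog_arm(
  increments=[
    {"dx": 0, "dy": 0, "dz": 0.15, "ax": 0, "ay": 0, "az": 0, "gripper": -0.6},
    {"dx": 0, "dy": 0, "dz": 0.5, "ax": 0, "ay": 0, "az": 0, "gripper": -0.6},
    {"dx": 0.1, "dy": 0, "dz": 0.9, "ax": 0, "ay": 0, "az": 0, "gripper": -0.6},
    {"dx": 0.4, "dy": 0.1, "dz": 0.9, "ax": 0, "ay": 0, "az": 0, "gripper": -0.6},
    {"dx": 0.7, "dy": 0.2, "dz": 0.9, "ax": 0, "ay": 0, "az": 0, "gripper": -0.6},
    {"dx": 1, "dy": 0.29, "dz": 0.9, "ax": 0, "ay": 0, "az": 0, "gripper": -0.6},
    {"dx": 1, "dy": 0.29, "dz": 0.9, "ax": 0, "ay": 0, "az": 0, "gripper": -0.6},
  ],
)

```text
time: 19.7
eef_pos: [0.5796, -0.1654, 0.1517]
tcp_rot: [0.655, 0.756, 0.001, 0.001]
contact_force: [-0.0, -1.1, -1.8]
opening: 0.281
finger_force: 59.8
```

>>> jog_arm(
  increments=[
    {"dx": 0.1, "dy": 0, "dz": -0.1, "ax": 0, "ay": 0, "az": 0, "gripper": -0.6},
    {"dx": 0.1, "dy": 0, "dz": -0.2, "ax": 0, "ay": 0, "az": 0, "gripper": -0.6},
    {"dx": 0.1, "dy": 0, "dz": -0.2, "ax": 0, "ay": 0, "az": 0, "gripper": -0.6},
    {"dx": 0.1, "dy": 0, "dz": -0.2, "ax": 0, "ay": 0, "az": 0, "gripper": -0.6},
  ],
)

```text
time: 20.1
eef_pos: [0.5871, -0.1664, 0.1264]
tcp_rot: [0.656, 0.755, -0.0, -0.001]
contact_force: [-0.3, 0.3, -2.9]
opening: 0.279
finger_force: 59.9
```

```bash
cat > held.py <<'E'
from h import *
c=cam("wrist");W=cloud(c)
p=tray(W)[yellow(c,W)>0];p=p[np.isfinite(p).all(1)&(abs(p[:,0])<.04)]
zt=np.percentile(p[p[:,1]<-.06][:,2],90)
q=p[p[:,2]>zt-.006];b=p[(p[:,2]>zt-.042)&(p[:,2]<zt-.028)&(p[:,1]<-.045)]
A=np.c_[b[:,:2],np.ones(len(b))];print("brim tilt",np.linalg.lstsq(A,b[:,2],rcond=None)[0][:2])
print("crown",circ(q),"brim",circ(b))
k=p[(p[:,2]>.044)&(p[:,2]<.053)&(p[:,1]<-.0035)];print("4th",circ(k),k[:,1].min())
s=get_state();print(s["eef_pos"],tray(s["eef_pos"]))
E
python3 held.py
```

```text
brim tilt [ 0.00279253 -0.08403794]
crown [-0.0016 -0.0763  0.0131  0.1227] brim [-0.0016 -0.0763  0.0239  0.0899]
4th [ 0.0012 -0.0262  0.024   0.05  ] -0.0500085327602671
[ 0.5876628  -0.16666727  0.12719893] [-0.00141846 -0.07835245  0.12719893]
```

>>> jog_arm(
  increments=[
    {"dx": 0.015, "dy": -0.011, "dz": -0.1, "ax": 0, "ay": 0, "az": 0, "gripper": -0.6},
    {"dx": 0.015, "dy": -0.011, "dz": -0.2, "ax": 0, "ay": 0, "az": 0, "gripper": -0.6},
    {"dx": 0.015, "dy": -0.011, "dz": -0.28, "ax": 0, "ay": 0, "az": 0, "gripper": -0.6},
    {"dx": 0.015, "dy": -0.011, "dz": -0.32, "ax": 0, "ay": 0, "az": 0, "gripper": -0.6},
  ],
)

```text
time: 20.55
eef_pos: [0.5892, -0.1674, 0.0867]
tcp_rot: [0.656, 0.755, -0.0, -0.002]
contact_force: [0.0, -0.4, -2.0]
opening: 0.282
finger_force: 59.9
```

>>> jog_arm(
  increments=[
    {"dx": 0, "dy": 0, "dz": -0.05, "ax": 0, "ay": 0, "az": 0, "gripper": -0.6},
    {"dx": 0, "dy": 0, "dz": -0.1, "ax": 0, "ay": 0, "az": 0, "gripper": -0.6},
    {"dx": 0, "dy": 0, "dz": -0.1, "ax": 0, "ay": 0, "az": 0, "gripper": -0.6},
  ],
)

```text
time: 20.85
eef_pos: [0.5897, -0.1675, 0.0758]
tcp_rot: [0.656, 0.755, -0.0, -0.001]
contact_force: [1.1, -0.2, -1.4]
opening: 0.277
finger_force: 59.9
```

>>> jog_arm(
  increments=[
    {"dx": 0, "dy": 0, "dz": -0.06, "ax": 0, "ay": 0, "az": 0, "gripper": -0.6},
    {"dx": 0, "dy": 0, "dz": -0.12, "ax": 0, "ay": 0, "az": 0, "gripper": -0.6},
    {"dx": 0, "dy": 0, "dz": -0.16, "ax": 0, "ay": 0, "az": 0, "gripper": -0.6},
    {"dx": 0, "dy": 0, "dz": -0.16, "ax": 0, "ay": 0, "az": 0, "gripper": -0.6},
  ],
)

```text
time: 21.25
eef_pos: [0.5895, -0.1675, 0.0565]
tcp_rot: [0.656, 0.755, -0.0, -0.001]
contact_force: [-0.6, -0.5, -2.1]
opening: 0.28
finger_force: 59.9
```

>>> jog_arm(
  increments=[
    {"dx": 0, "dy": 0, "dz": -0.015, "ax": 0, "ay": 0, "az": 0, "gripper": -0.6},
    {"dx": 0, "dy": 0, "dz": -0.025, "ax": 0, "ay": 0, "az": 0, "gripper": -0.6},
    {"dx": 0, "dy": 0, "dz": -0.025, "ax": 0, "ay": 0, "az": 0, "gripper": -0.6},
  ],
)

```text
time: 21.55
eef_pos: [0.5903, -0.1678, 0.0548]
tcp_rot: [0.656, 0.755, -0.0, 0.0]
contact_force: [-0.6, -0.7, -1.6]
opening: 0.284
finger_force: 59.9
```

>>> jog_arm(
  increments=[
    {"dx": 0, "dy": 0, "dz": -0.01, "ax": 0, "ay": 0, "az": 0, "gripper": -0.6},
    {"dx": 0, "dy": 0, "dz": -0.015, "ax": 0, "ay": 0, "az": 0, "gripper": -0.6},
    {"dx": 0, "dy": 0, "dz": -0.015, "ax": 0, "ay": 0, "az": 0, "gripper": -0.6},
  ],
)

```text
time: 21.85
eef_pos: [0.5905, -0.1678, 0.0533]
tcp_rot: [0.656, 0.755, 0.0, 0.0]
contact_force: [-0.7, 0.7, -0.3]
opening: 0.285
finger_force: 60.1
```

>>> jog_arm(
  increments=[
    {"dx": 0, "dy": 0, "dz": -0.005, "ax": 0, "ay": 0, "az": 0, "gripper": 0.1},
    {"dx": 0, "dy": 0, "dz": -0.005, "ax": 0, "ay": 0, "az": 0, "gripper": 0.1},
    {"dx": 0, "dy": 0, "dz": -0.005, "ax": 0, "ay": 0, "az": 0, "gripper": 0.1},
    {"dx": 0, "dy": 0, "dz": -0.005, "ax": 0, "ay": 0, "az": 0, "gripper": 0.1},
    {"dx": 0, "dy": 0, "dz": 0.2, "ax": 0, "ay": 0, "az": 0, "gripper": 0.1},
    {"dx": 0, "dy": 0, "dz": 0.5, "ax": 0, "ay": 0, "az": 0, "gripper": 0.1},
    {"dx": 0, "dy": 0, "dz": 0.85, "ax": 0, "ay": 0, "az": 0, "gripper": 0.1},
    {"dx": 0, "dy": 0, "dz": 0.85, "ax": 0, "ay": 0, "az": 0, "gripper": 0.1},
  ],
)

```text
time: 22.65
eef_pos: [0.5943, -0.1696, 0.1628]
tcp_rot: [0.656, 0.755, 0.002, 0.007]
contact_force: [0.4, 0.3, 0.3]
opening: 0.549
finger_force: 0.0
```

>>> jog_arm(
  increments=[
    {"dx": 0, "dy": -0.3, "dz": 0, "ax": 0, "ay": 0, "az": 0, "gripper": -1},
    {"dx": 0.05, "dy": -0.6, "dz": 0, "ax": 0, "ay": 0, "az": 0, "gripper": -1},
    {"dx": 0.09, "dy": -0.75, "dz": 0, "ax": 0, "ay": 0, "az": 0, "gripper": -1},
    {"dx": 0.09, "dy": -0.75, "dz": 0, "ax": 0, "ay": 0, "az": 0, "gripper": -1},
    {"dx": 0.09, "dy": -0.75, "dz": 0, "ax": 0, "ay": 0, "az": 0, "gripper": -1},
  ],
)

```text
time: 23.15
eef_pos: [0.6008, -0.2574, 0.1541]
tcp_rot: [0.656, 0.755, 0.0, -0.001]
contact_force: [0.2, 0.4, 0.1]
opening: -0.002
finger_force: 0.0
```

```bash
cat > chk.py <<'E'
from h import *
import sys
c=cam("wrist");W=cloud(c);cv2.imwrite(sys.argv[1],c["frame"])
T=tray(W);p=T[yellow(c,W)>0];p=p[np.isfinite(p).all(1)&(abs(p[:,0])<.04)&(abs(p[:,1])<.13)]
for z0,z1 in((.013,.021),(.046,.055)):
    h,e=np.histogram(p[(p[:,2]>z0)&(p[:,2]<z1)][:,1],np.arange(-.112,.112,.004));print(z0,h)
for n,a,b in(("5th",-.115,-.0545),("4th",-.0505,-.0025)):
    k=p[(p[:,1]>a)&(p[:,1]<b)&(p[:,2]>.044)];A=np.c_[k[:,:2],np.ones(len(k))]
    print(n,len(k),circ(k),"slope",np.linalg.lstsq(A,k[:,2],rcond=None)[0][:2].round(3)) if len(k)>20 else print(n,"none")
g=T.reshape(-1,3);g=g[np.isfinite(g).all(1)&(abs(g[:,0])<.012)&(g[:,1]<-.06)&(g[:,1]>-.17)]
k=g[(g[:,2]>.053)&(g[:,2]<.066)];print("plate",len(k),k.min(0),k.max(0)) if len(k) else 0
s=get_state();print(s["eef_pos"],tray(s["eef_pos"]),s["opening"])
E
python3 chk.py pics/w8.png
```

```text
0.013 [  0   0  63  77 129 114 115  74 102  76 100 101 145 115  16   0   0   0
   0   0   0   0   0   0   0   0   0   0   0   0   0   0   0   0   0   0
   0   0   0   0   0   0   0   0   0   0   0   0   0   0   0   0   0   0
   0]
0.046 [  0   0   0   0   0 105 190 129 124 131 154  46   0   0   0 130 253 270
 370 168   0   0   0   0   0   0   0   0   0   0   0   0   0   0   0   0
   0   0   0   0   0   0   0   0   0   0   0   0   0   0   0   0   0   0
   0]
5th 884 [ 0.0017 -0.0787  0.0131  0.0497] slope [-0.009  0.006]
4th 1205 [ 0.0008 -0.0341  0.0225  0.0499] slope [0.001 0.063]
plate 575 [-0.01189703 -0.13331835  0.05429346] [ 0.01172212 -0.12325975  0.06207436]
[ 0.60076893 -0.25677629  0.15415103] [-0.00117133 -0.16940927  0.15415103] 0.003427091168514403
```

View pics/w8.png

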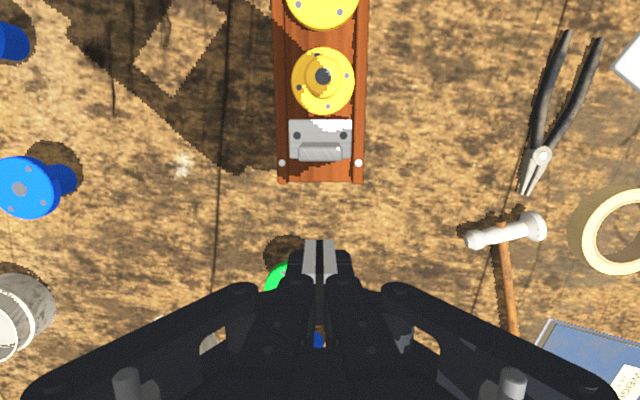

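Both flanges stand flat, with the fifth at (322,78), 79 mm behind the tray origin. Now I lower the shut fingers behind the follower plate at (318,152) and push.

>>> jog_arm(
  increments=[
    {"dx": 0.01, "dy": 0, "dz": -0.3, "ax": 0, "ay": 0, "az": 0, "gripper": -1},
    {"dx": 0.01, "dy": 0, "dz": -0.6, "ax": 0, "ay": 0, "az": 0, "gripper": -1},
    {"dx": 0.01, "dy": 0, "dz": -0.81, "ax": 0, "ay": 0, "az": 0, "gripper": -1},
    {"dx": 0.01, "dy": 0, "dz": -0.81, "ax": 0, "ay": 0, "az": 0, "gripper": -1},
    {"dx": 0.01, "dy": 0, "dz": -0.81, "ax": 0, "ay": 0, "az": 0, "gripper": -1},
  ],
)

```text
time: 23.7
eef_pos: [0.6023, -0.2567, 0.0577]
tcp_rot: [0.655, 0.755, -0.0, -0.001]
contact_force: [-0.0, 0.3, 0.7]
opening: 0.001
finger_force: 0.0
```

>>> jog_arm(
  increments=[
    {"dx": -0.008, "dy": 0.06, "dz": 0, "ax": 0, "ay": 0, "az": 0, "gripper": -1},
    {"dx": -0.016, "dy": 0.12, "dz": 0, "ax": 0, "ay": 0, "az": 0, "gripper": -1},
    {"dx": -0.024, "dy": 0.17, "dz": 0, "ax": 0, "ay": 0, "az": 0, "gripper": -1},
    {"dx": -0.028, "dy": 0.2, "dz": 0, "ax": 0, "ay": 0, "az": 0, "gripper": -1},
    {"dx": -0.031, "dy": 0.22, "dz": 0, "ax": 0, "ay": 0, "az": 0, "gripper": -1},
    {"dx": -0.034, "dy": 0.24, "dz": 0, "ax": 0, "ay": 0, "az": 0, "gripper": -1},
    {"dx": -0.037, "dy": 0.26, "dz": 0, "ax": 0, "ay": 0, "az": 0, "gripper": -1},
    {"dx": -0.037, "dy": 0.26, "dz": 0, "ax": 0, "ay": 0, "az": 0, "gripper": -1},
  ],
)

```text
time: 24.5
eef_pos: [0.5981, -0.2269, 0.0581]
tcp_rot: [0.656, 0.755, 0.0, 0.0]
contact_force: [0.7, -0.9, 0.9]
opening: 0.001
finger_force: 0.6
```

>>> jog_arm(
  increments=[
    {"dx": -0.003, "dy": 0.02, "dz": 0, "ax": 0, "ay": 0, "az": 0, "gripper": -1},
    {"dx": -0.006, "dy": 0.04, "dz": 0, "ax": 0, "ay": 0, "az": 0, "gripper": -1},
    {"dx": -0.009, "dy": 0.06, "dz": 0, "ax": 0, "ay": 0, "az": 0, "gripper": -1},
    {"dx": -0.012, "dy": 0.08, "dz": 0, "ax": 0, "ay": 0, "az": 0, "gripper": -1},
    {"dx": -0.012, "dy": 0.08, "dz": 0, "ax": 0, "ay": 0, "az": 0, "gripper": -1},
  ],
)

```text
time: 25.0
eef_pos: [0.5966, -0.2167, 0.058]
tcp_rot: [0.656, 0.755, 0.0, 0.0]
contact_force: [0.7, -2.6, 1.7]
opening: 0.0
finger_force: 1.1
```

Pushing now; continue in small steps until the force rises.

>>> jog_arm(
  increments=[
    {"dx": -0.003, "dy": 0.02, "dz": 0, "ax": 0, "ay": 0, "az": 0, "gripper": -1},
    {"dx": -0.006, "dy": 0.04, "dz": 0, "ax": 0, "ay": 0, "az": 0, "gripper": -1},
    {"dx": -0.006, "dy": 0.04, "dz": 0, "ax": 0, "ay": 0, "az": 0, "gripper": -1},
  ],
)

```text
time: 25.3
eef_pos: [0.5958, -0.2117, 0.0578]
tcp_rot: [0.656, 0.755, 0.0, -0.0]
contact_force: [1.0, -1.8, 0.7]
opening: 0.0
finger_force: 1.1
```

```bash
python3 chk.py pics/w9.png|tail -4
```

```text
5th 2418 [ 0.0016 -0.0635  0.0131  0.0498] slope [0.004 0.016]
4th 6697 [ 0.0012 -0.0263  0.0241  0.0499] slope [-0.002  0.012]
plate 2250 [-0.01199799 -0.11856125  0.05300563] [ 0.01199914 -0.10310074  0.06597577]
[ 0.59564947 -0.21175772  0.05764368] [ 1.19266158e-04 -1.24118928e-01  5.76436793e-02] 0.0020082155527665776
```

>>> jog_arm(
  increments=[
    {"dx": -0.001, "dy": 0.01, "dz": 0, "ax": 0, "ay": 0, "az": 0, "gripper": -1},
    {"dx": -0.002, "dy": 0.015, "dz": 0, "ax": 0, "ay": 0, "az": 0, "gripper": -1},
    {"dx": -0.002, "dy": 0.015, "dz": 0, "ax": 0, "ay": 0, "az": 0, "gripper": -1},
  ],
)

```text
time: 25.65
eef_pos: [0.5955, -0.2108, 0.0577]
tcp_rot: [0.656, 0.755, -0.0, 0.0]
contact_force: [2.3, -5.5, 1.3]
opening: -0.002
finger_force: 2.3
```

>>> jog_arm(
  increments=[
    {"dx": -0.001, "dy": 0.01, "dz": 0, "ax": 0, "ay": 0, "az": 0, "gripper": -1},
    {"dx": -0.001, "dy": 0.01, "dz": 0, "ax": 0, "ay": 0, "az": 0, "gripper": -1},
    {"dx": -0.001, "dy": 0.01, "dz": 0, "ax": 0, "ay": 0, "az": 0, "gripper": -1},
  ],
)

```text
time: 25.95
eef_pos: [0.5953, -0.2096, 0.0576]
tcp_rot: [0.656, 0.755, -0.0, 0.0]
contact_force: [1.8, -4.4, 0.6]
opening: -0.0
finger_force: 2.5
```

>>> jog_arm(
  increments=[
    {"dx": -0.001, "dy": 0.01, "dz": 0, "ax": 0, "ay": 0, "az": 0, "gripper": -1},
    {"dx": -0.002, "dy": 0.015, "dz": 0, "ax": 0, "ay": 0, "az": 0, "gripper": -1},
    {"dx": -0.002, "dy": 0.015, "dz": 0, "ax": 0, "ay": 0, "az": 0, "gripper": -1},
  ],
)

```text
time: 26.25
eef_pos: [0.5951, -0.2082, 0.0577]
tcp_rot: [0.656, 0.755, -0.0, 0.001]
contact_force: [1.5, -6.7, -0.5]
opening: 0.001
finger_force: 3.1
```

>>> jog_arm(
  increments=[
    {"dx": -0.001, "dy": 0.01, "dz": 0, "ax": 0, "ay": 0, "az": 0, "gripper": -1},
    {"dx": -0.001, "dy": 0.01, "dz": 0, "ax": 0, "ay": 0, "az": 0, "gripper": -1},
    {"dx": -0.001, "dy": 0.01, "dz": 0, "ax": 0, "ay": 0, "az": 0, "gripper": -1},
  ],
)

```text
time: 26.55
eef_pos: [0.595, -0.2073, 0.0577]
tcp_rot: [0.656, 0.755, -0.001, 0.001]
contact_force: [1.5, -6.3, -0.7]
opening: 0.001
finger_force: 3.3
```

```bash
python3 chk.py pics/w9.png|tail -4; python3 -c "
from h import *
print(get_state()['contact_force'])"
```

```text
5th 1696 [ 0.0017 -0.0591  0.013   0.0498] slope [0.   0.02]
4th 7473 [ 0.0009 -0.0268  0.0259  0.0499] slope [-0.001  0.012]
plate 2235 [-0.01196215 -0.11407341  0.05302302] [ 0.01196705 -0.09867837  0.06599897]
[ 0.59500834 -0.20725245  0.05767965] [ 0.00012092 -0.11956827  0.05767965] -0.005440029435725743
[ 1.74327986 -6.68113166 -0.85784133]
```

>>> jog_arm(
  increments=[
    {"dx": -0.001, "dy": 0.008, "dz": 0, "ax": 0, "ay": 0, "az": 0, "gripper": -1},
    {"dx": -0.001, "dy": 0.008, "dz": 0, "ax": 0, "ay": 0, "az": 0, "gripper": -1},
    {"dx": -0.001, "dy": 0.008, "dz": 0, "ax": 0, "ay": 0, "az": 0, "gripper": -1},
  ],
)

```text
time: 26.9
eef_pos: [0.5949, -0.2067, 0.0577]
tcp_rot: [0.656, 0.755, -0.001, 0.001]
contact_force: [1.1, -9.0, -0.6]
opening: 0.001
finger_force: 3.9
```

>>> jog_arm(
  increments=[
    {"dx": -0.001, "dy": 0.008, "dz": 0, "ax": 0, "ay": 0, "az": 0, "gripper": -1},
    {"dx": -0.001, "dy": 0.008, "dz": 0, "ax": 0, "ay": 0, "az": 0, "gripper": -1},
    {"dx": -0.001, "dy": 0.008, "dz": 0, "ax": 0, "ay": 0, "az": 0, "gripper": -1},
  ],
)

```text
time: 27.2
eef_pos: [0.5949, -0.2064, 0.0577]
tcp_rot: [0.656, 0.755, -0.001, 0.002]
contact_force: [2.4, -9.4, -2.0]
opening: -0.001
finger_force: 4.8
```

The follower has stalled, so the row is tight. Back off, rise and check.

>>> jog_arm(
  increments=[
    {"dx": 0.02, "dy": -0.15, "dz": 0, "ax": 0, "ay": 0, "az": 0, "gripper": -1},
    {"dx": 0.04, "dy": -0.3, "dz": 0.1, "ax": 0, "ay": 0, "az": 0, "gripper": -1},
    {"dx": 0.04, "dy": -0.3, "dz": 0.5, "ax": 0, "ay": 0, "az": 0, "gripper": -1},
    {"dx": 0.04, "dy": -0.3, "dz": 0.9, "ax": 0, "ay": 0, "az": 0, "gripper": -1},
    {"dx": 0.04, "dy": -0.3, "dz": 1, "ax": 0, "ay": 0, "az": 0, "gripper": -1},
  ],
)

```text
time: 27.7
eef_pos: [0.6023, -0.2426, 0.1857]
tcp_rot: [0.656, 0.755, 0.001, 0.005]
contact_force: [0.3, -0.2, 1.1]
opening: -0.004
finger_force: 0.0
```

>>> jog_arm(
  increments=[
    {"dx": -0.1, "dy": 0.2, "dz": 0.4, "ax": 0, "ay": 0, "az": 0, "gripper": -1},
    {"dx": -0.1, "dy": 0.3, "dz": 0.8, "ax": 0, "ay": 0, "az": 0, "gripper": -1},
    {"dx": -0.1, "dy": 0.4, "dz": 1, "ax": 0, "ay": 0, "az": 0, "gripper": -1},
    {"dx": -0.1, "dy": 0.4, "dz": 1, "ax": 0, "ay": 0, "az": 0, "gripper": -1},
    {"dx": -0.1, "dy": 0.4, "dz": 1, "ax": 0, "ay": 0, "az": 0, "gripper": -1},
  ],
)

```text
time: 28.2
eef_pos: [0.5875, -0.1923, 0.2984]
tcp_rot: [0.656, 0.755, 0.0, 0.0]
contact_force: [-0.1, 0.1, -0.2]
opening: -0.001
finger_force: 0.0
```

```bash
python3 chk.py pics/w10.png | tail -2; python3 - <<'E'
from h import *
c=cam("wrist");W=cloud(c);T=tray(W);p=T[yellow(c,W)>0];p=p[np.isfinite(p).all(1)&(abs(p[:,0])<.04)&(abs(p[:,1])<.13)]
for y in(.089,.052,.015,-.022,-.059):
    r=.012 if y in(.089,.015,-.059) else .0235
    k=p[(p[:,2]>.044)&(np.hypot(p[:,0],p[:,1]-y)<r-.003)];A=np.c_[k[:,:2],np.ones(len(k))];print(y,len(k),np.median(k[:,2]),np.linalg.lstsq(A,k[:,2],rcond=None)[0][:2].round(3))
k=p[p[:,2]>.045];h,e=np.histogram(k[:,1],np.arange(-.08,.11,.003));print(h)
lo=p[(p[:,2]>.013)&(p[:,2]<.021)];print("brims",lo[:,1].min(),lo[:,1].max(),"last crown min",k[:,1].min(),"first crown max",k[:,1].max())
hsv=cv2.cvtColor(c["frame"],cv2.COLOR_BGR2HSV);w=cv2.inRange(hsv,(0,120,40),(12,255,255))>0
t=T[w&(T[...,2]>.004)&(T[...,2]<.045)&(abs(T[...,0])<.036)];t=t[abs(t[:,1])<.2];print("tray y",np.percentile(t[:,1],[.2,99.8]))
E
```

```text
plate 210 [-0.01183295 -0.10911031  0.05373392] [ 0.01118312 -0.09861544  0.06167711]
[ 0.58691026 -0.19230403  0.29648628] [-0.00578456 -0.10362589  0.29648628] -0.002017290488738935
0.089 0 nan [0. 0.]
0.052 1187 0.050063921535952294 [ 0.    -0.001]
0.015 141 0.049936002453572714 [-0.009 -0.021]
-0.022 991 0.04999357781937974 [-0.003  0.004]
-0.059 113 0.05003144144668725 [-0.016  0.012]
[  0   0   0  34  38  51  40  24  41  53  41  18  63  80  88  95  76 119
  98  93 104 122 109  99  84  71  48  36  56  65  47  37  46  55  49  40
  73  80  98 128 128 127 118 104 119 122 140 118 114  86  70  38  17   0
   0   0   0   0   0   0   0   0   0]
brims -0.08076108647461432 0.08696968289034876 last crown min -0.07047661465293385 first crown max 0.07726872566194136
tray y [-0.15599994  0.08610154]
  return _methods._mean(a, axis=axis, dtype=dtype,
  ret = ret.dtype.type(ret / rcount)
```

View pics/w10.png

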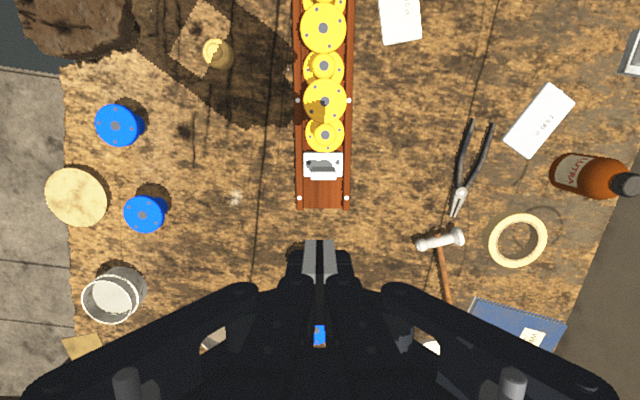

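The row reads up, down, up, down, up at 37 mm spacing, from the last crown at (325,134) to the second brim at (322,28). All tops visible here lie level at 50 mm; the first flange is only part in frame. The follower is in about 24 mm, and the weight and pliers have not been moved.

```bash
python3 -c "
from plant import job
print(job.sign_off())"
```

```text
the job is handed in; nothing more can be done
None
```

The job is handed in (no verdict was returned): all five flanges are packed tight and alternating, the follower is in about 24 mm and released, and the tin, weight and pliers were not touched.

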